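Wedge the draining board up to the mark and lap the test panels on it

TASK

First set the slope of the empty draining board: slide the wedge, thin end first, under the round foot at the board's raised end until the pointer on the board stands level with the mark on the gauge post, and leave the wedge there. Then lay all the test panels on the board like roof slates, long side down the slope and centred across the board: the first with its lower edge on the lowest line, and each next one lapping over the one below it with its lower edge on the next line up. Leave the other things on the bench where they are.

Things in the scene. Friction and masses are not known exactly. Their poses are not given: they have to be found in the camera images.
- drain_base: fixed black base of the draining board, 166 x 225 mm (x, y): two 12 mm high rails along y with an open lane 138 mm wide between them on the bare bench. Origin: under its centre, on the bench. +y points to the raised end of the board (board end at y = 113 mm), -x to the side of the gauge post. It never moves; its place and yaw differ from start to start
- deck_ref (a point): frame of the pale grey hinged board (170 wide, 235 long, 8 mm thick): middle of its low edge on its top face, on the hinge line (24 mm above the bench, y = -115 mm of the base). x across, y up the slope, z out of the face; it tilts with the board. Four dark lines cross the face at y = 8, 54, 100, 146 mm
- line_1 (a point): middle of the lowest line. A toe lip 18 mm high stands 11 mm below it. A starter strip (44 mm wide, 9.5 mm high) stands on the face 3 to 11 mm above it, so that the first panel lies tilted like the rest: truly lapped, each panel leans 7.5 degrees flatter than the board (upper edge on the face, lower edge raised), its centre 41.6 mm up the board from its line and 8.5 mm off the face
- foot (a point): middle of the round foot under the board's raised end: a 12 mm thick bar, 66 mm long across the board. Its underside is 8 mm above the bench when the board rests; it rises 0.86 times as much as the pointer and keeps 107 mm from the base's origin along base y
- deck (a joint): hinge angle of the board in rad: 0 at rest (12 degrees of slope), more as the raised end is lifted; it falls back when not held up (board 0.8 kg)
- pointer (a point): tip of the small dark pointer that sticks out 16 mm from the end of the board at its raised end, near the corner at the gauge post (68 mm from the middle); mid-thickness (3 mm) of the pointer. 72 mm above the bench when the board rests
- mark_tip (a point): tip of the mark, a 3 mm thick dark finger on a black collar clamped to the 9 mm gauge post (116 mm high, at x = -80, y = 135 mm of the base); it points to the board, beside the pointer. Fixed; its height (82 to 96 mm) differs from start to start. Pointer and mark are level when their z agree
- wedge: loose grey plastic wedge, 46 mm wide (x), 178 mm long, 0.22 kg. Origin: on its underside, under the middle of the heel block, which is 66 mm long (y) and 45 mm high and is where to grip it, across x. The ramp runs from the heel toward -y: 35 mm high at y = -35 mm, falling straight to a 3 mm nose at y = -145 mm (slope 0.29). It stays where it is left under the foot
- wedge_nose (a point): middle of the wedge's thin end, on its underside
- panel_0: loose grey coated test panel, 56 x 84 x 6 mm (x, y, z), 0.09 kg; origin at its centre, y along its long side. All panels are alike and both faces are alike; three or four are present. Grip it across its 56 mm width
- panel_1: loose grey coated test panel, 56 x 84 x 6 mm (x, y, z), 0.09 kg; origin at its centre, y along its long side. All panels are alike and both faces are alike; three or four are present. Grip it across its 56 mm width
- panel_2: loose grey coated test panel, 56 x 84 x 6 mm (x, y, z), 0.09 kg; origin at its centre, y along its long side. All panels are alike and both faces are alike; three or four are present. Grip it across its 56 mm width
- panel_3: loose grey coated test panel, 56 x 84 x 6 mm (x, y, z), 0.09 kg; origin at its centre, y along its long side. All panels are alike and both faces are alike; three or four are present. Grip it across its 56 mm width
- mouse: bystander (black computer mouse, 120 x 64 x 40 mm); leave alone
- dropper_0: bystander (small dropper bottle, 34 mm wide, 90 mm high); leave alone
- objective_can_0: bystander (screw can, 38 mm wide, 56 mm high); leave alone
- tape_roll: bystander (roll of clear tape lying flat, 72 mm wide, 18 mm high); leave alone
- note_block: bystander (block of yellow notes, 76 x 76 x 23 mm); leave alone

How it is judged:
On the way:
1. the wedge, let go, holds the empty board with its pointer level with the mark (within 3 mm), while every panel is still off the board (z of pointer in the frame of mark_tip between -0.003 and 0.003 m and x of wedge_nose in the frame of drain_base between -0.03 and 0.03 m and y of wedge_nose in the frame of drain_base below 0.1 m and angle between wedge's own z axis and vertical below 0.1 rad and contact force between the fingers and wedge below 0.1 N and linear speed of wedge below 0.01 m/s and velocity of joint deck between -0.05 and 0.05 rad/s and height (world z) of each of panel_0, panel_1, panel_2, panel_3 below 0.035 m), for 0.3 s.
At the end, for the whole second after the job is handed in: Wedge let go under the foot, pointer within 3 mm of the mark's height; the panels at rest, lapped upward from the lowest line, one to a line without a gap, lower edges within 9 mm of the lines, within 13 mm of the middle and 9 degrees of straight, centres 5 to 12.5 mm off the face (z of pointer in the frame of mark_tip between -0.003 and 0.003 m and x of wedge_nose in the frame of drain_base between -0.03 and 0.03 m and y of wedge_nose in the frame of drain_base below 0.1 m and angle between wedge's own z axis and vertical below 0.1 rad and contact force between the fingers and wedge below 0.1 N and linear speed of each of wedge, panel_0, panel_1, panel_2, panel_3 below 0.01 m/s and velocity of joint deck between -0.05 and 0.05 rad/s and x of panel_0 in the frame of deck_ref between -0.013 and 0.013 m and z of panel_0 in the frame of deck_ref between 0.005 and 0.0125 m and angle between the x axis of each of panel_0, panel_1, panel_2, panel_3 and the x axis of deck_ref, either way round below 0.16 rad and (y of panel_0 in the frame of deck_ref between 0.0406412 and 0.0586412 m or y of panel_0 in the frame of deck_ref between 0.0866412 and 0.104641 m or y of panel_0 in the frame of deck_ref between 0.132641 and 0.150641 m or y of panel_0 in the frame of deck_ref between 0.178641 and 0.196641 m) and x of panel_1 in the frame of deck_ref between -0.013 and 0.013 m and z of panel_1 in the frame of deck_ref between 0.005 and 0.0125 m and (y of panel_1 in the frame of deck_ref between 0.0406412 and 0.0586412 m or y of panel_1 in the frame of deck_ref between 0.0866412 and 0.104641 m or y of panel_1 in the frame of deck_ref between 0.132641 and 0.150641 m or y of panel_1 in the frame of deck_ref between 0.178641 and 0.196641 m) and x of panel_2 in the frame of deck_ref between -0.013 and 0.013 m and z of panel_2 in the frame of deck_ref between 0.005 and 0.0125 m and (y of panel_2 in the frame of deck_ref between 0.0406412 and 0.0586412 m or y of panel_2 in the frame of deck_ref between 0.0866412 and 0.104641 m or y of panel_2 in the frame of deck_ref between 0.132641 and 0.150641 m or y of panel_2 in the frame of deck_ref between 0.178641 and 0.196641 m) and x of panel_3 in the frame of deck_ref between -0.013 and 0.013 m and z of panel_3 in the frame of deck_ref between 0.005 and 0.0125 m and (y of panel_3 in the frame of deck_ref between 0.0406412 and 0.0586412 m or y of panel_3 in the frame of deck_ref between 0.0866412 and 0.104641 m or y of panel_3 in the frame of deck_ref between 0.132641 and 0.150641 m or y of panel_3 in the frame of deck_ref between 0.178641 and 0.196641 m) and distance between each of panel_1, panel_2, panel_3 and panel_0 above 0.03 m and distance between each of panel_2, panel_3 and panel_1 above 0.03 m and distance between panel_3 and panel_2 above 0.03 m); the robot touches nothing.
It fails at once if a bystander is pushed more than 40 mm or knocked over (distance of any of mouse, dropper_0, objective_can_0, tape_roll, note_block from where it was at the start of the episode above 0.04 m or angle between any of mouse, dropper_0, objective_can_0, tape_roll, note_block's own z axis and vertical above 0.6 rad).
Of panel_0, panel_1, panel_2, panel_3 only 3 to 4 are there at a start; the rules pass over those that are not, and their reading is None.
At some moment in a run one of panel_0, panel_1, panel_2, panel_3 may be knocked a few centimetres aside while the robot is not near it.
Once in a run the grip may slacken for a moment while it holds something.
It also fails if it takes over 210 s, if anything falls off the work surface, if the arm or the gripper's body presses on something with over 40 N, if the wrist force passes 120 N, or if a joint passes its speed limit or range.

ROBOT

A 6-joint arm with a two-finger parallel gripper is mounted at the origin on a cart in front of the work surface, level with it; the furniture and walls round the work are solid. World frame = base frame: x ahead of the robot, y to its left, z up, the work surface at z = 0. Lengths are in m, angles in rad, forces in N, time in s.
With the tool pointing down it reaches from about 0.325 to 0.9 m from the base axis. Payload 6.1 kg.
Tool frame: the origin (TCP) lies midway between the tips of the shut fingers; the grasp point (between the pads) lies 19 mm behind it; z points along the fingers, y is the line along which they close (so a half turn about z gives the same grasp; the last joint's range is limited). The gripper opens to 85 mm and grips with 20 to 120 N. Pads are 22 mm wide; open, the fingers measure 114 mm over their backs; the gripper's body (76 mm by 85 mm) begins 54 mm behind the grasp point. The pads swing forward as they close: fully open they stand 13 mm farther back than shut.
Start: joints at [-1.384, 0.22, 1.526, -0, 1.395, -0.126], TCP at [0.192, -0.595, 0.231] pointing down, gripper open.
Joint ranges: [-2.98, 2.98], [-0.91, 2.08], [0.09, 2.57], [-1.24, 4.39], [0.2, 2.65], [-2.68, 2.68]. Speed limits (rad/s): [2.57, 2.57, 3.01, 3.14, 3.14, 3.14].

INTERFACE

Orientations are given as a 3x3 rotation matrix whose columns are the frame's x, y, z axes.
In Python, from workcell import observe, capture, camera_info, job_done, find_in, mark_of gives the robot as it stands.
- The arm moves only by the tool move_arm, never from a script. Its argument "plan" is text: rows parted by semicolons, each of 7 numbers parted by spaces: the shift along the world's x, y, z in mm, then the turn, a rotation vector about the world's x, y, z in rad, then the gripper's target within -1 to 1 (fully open at 1, half-way at 0, shut at -1). A call has 1 to 12 rows; each row shifts and turns the commanded pose from where the row before left it; what a row does not reach is not made up. A row lasts 1/10 s, in which the tool goes at most 50 mm and 8.59 degrees, less where a joint would pass 70% of its speed; a pose out of reach is approached as far as the arm can. A call with a gripper value outside its range is refused whole. The fingers move at their own pace and stop on an object; the grip force is fixed at half the most. Time passes only in rows, so rows that do not move let the fingers close. It gives the time, the measured TCP pose, the force and the opening at its end, in the units of the state.
- observe(): the state, without advancing time (a new reading comes with each control period).
- capture(name): name is "scene" or "top" or "wrist"; returns (picture, depth): 480x640x3 uint8, red, green, blue; 480x640 float32, m along the optical axis (not along the pixel's ray), 0 where there is no reading.
- camera_info(name): a dict with "fx", "fy", "cx", "cy" (pixels), "extrinsics" (4x4, takes a point from camera to world coordinates). Camera axes: x right, y down, z forward; pixel columns grow to the right and rows downward; lengths in m; the calibration is good to about 2 mm. The wrist camera is an equidistant fisheye: a pixel r from the principal point sees the ray r / f radians off the axis. A picture is of the moment at which its call begins: read the wrist's pose just before it. camera_info takes no time and is no camera call; for the wrist camera it gives the pose at the moment of the call.
- job_done(): hands the job in, once; it reports no verdict.
Trained networks look in the newest picture that a camera, given by its name, has taken for a name from the list of things; names that differ only in an ending like _2 or _b are one class to them, and where a whole thing is asked for, a point or a joint stands for the part that bears it (a point fixed in the world has none). Each returns a list of dicts, best first, with "confidence" (0 to 1); they miss things now and then, are a little off and sometimes report something else, mostly with a low value. They report only what shows in the picture. A call takes as long as a camera call.
- find_in(target, camera): "box" ([left, top, right, bottom] in pixels, round what is visible of it).
- mark_of(target, camera): "at" ([column, row] in pixels: a listed point, or the origin of a listed thing).
The state is a dict: "time_s": time; "qpos": joint angles; "dq": joint speeds; "effort": joint torques, N m; "eef_pos": TCP position; "ee_rot": TCP orientation; "force": force on the tool from outside, world axes, zero at the start; "wrist_torque": the same for the moment, N m; "width": finger opening in m.
Only numpy, scipy, OpenCV 4.12 (cv2) and the standard library are available. Lean on these libraries where they do the work, as an engineer would, in place of code of your own. Each camera call takes 0.05 s, during which the arm holds its last target. There are 200 camera calls.

## Working session

There is one attempt and no reset: what is moved stays moved. The work goes in short steps, Python scripts to look and compute and a tool call to move; the robot and the scene stay as the last step left them, time stands still between calls to the robot, and variables do not carry over. Pictures are saved under pics/ and viewed, on a budget of 14 in all, crops included, one or two more only if the job needs it, and the job is handed in when it is done.

Besides the shell and the picture viewer there is one more tool, called as a command line: name --argument value ..., lists and objects as JSON in quotes. move_arm: Moves the arm, as the interface text tells. Its arguments: {"type":"object","properties":{"plan":{"type":"string"}},"required":["plan"]}

```bash
mkdir -p pics; ls
cat > h.py <<'E'
import numpy as np, cv2
from workcell import *
def world(cam,uv,depth=None,z=None,info=None):
    """pixel -> world, with depth map (median 3x3) or on plane z"""
    i=info or camera_info(cam);u,v=uv;E=np.array(i["extrinsics"])
    if cam=="wrist":
        a=(u-i["cx"])/i["fx"];b=(v-i["cy"])/i["fy"];r=np.hypot(a,b)+1e-9
        d=np.array([a/r*np.sin(r),b/r*np.sin(r),np.cos(r)])
    else: d=np.array([(u-i["cx"])/i["fx"],(v-i["cy"])/i["fy"],1.])
    o=E[:3,3];w=E[:3,:3]@d
    if z is not None: return o+w*(z-o[2])/w[2]
    p=depth[max(0,int(v)-1):int(v)+2,max(0,int(u)-1):int(u)+2];p=p[p>0]
    return o+w*np.median(p)/d[2] if len(p) else None
def snap(cam,name=None):
    im,d=capture(cam)
    if name: cv2.imwrite("pics/"+name,im[...,::-1])
    return im,d
E
python3 - <<'E'
from h import *
np.set_printoptions(precision=4,suppress=True)
for c in["top","scene"]:
    im,d=snap(c,c+"0.png");np.save(c+"d.npy",d)
    i=camera_info(c);print(c,i["fx"],np.array(i["extrinsics"]))
    for t in["panel_0","wedge","wedge_nose","drain_base","pointer","mark_tip","line_1","deck_ref","foot"]:
        for m in mark_of(t,c)[:5]: print(t,np.round(m["at"],1),round(m["confidence"],2),world(c,m["at"],d))
print(observe())
E
```

```text
pics
top 579.4161582063297 [[-0.008  -0.9942  0.1075  0.3908]
 [-0.9999  0.0093  0.0113 -0.0225]
 [-0.0122 -0.1074 -0.9941  1.6533]
 [ 0.      0.      0.      1.    ]]
panel_0 [280.2 280.7] 0.89 [0.4292 0.0956 0.0066]
panel_0 [413.7 267.1] 0.86 [ 0.4644 -0.2828  0.0085]
panel_0 [366.5 278.8] 0.81 [ 0.4325 -0.1489  0.0066]
panel_0 [318.  282.2] 0.79 [ 0.4241 -0.0115  0.0042]
panel_0 [463.9 223.6] 0.75 [ 0.5838 -0.4222  0.0354]
wedge [416.7 217.7] 0.86 [ 0.6003 -0.2886  0.047 ]
wedge_nose [367.6 222.2] 0.55 [ 0.5945 -0.1552  0.0019]
wedge_nose [265.8 219.9] 0.52 [0.6006 0.1346 0.0281]
drain_base [307.7 217.8] 0.67 [0.6029 0.0155 0.0471]
pointer [349.5 183.1] 0.84 [ 0.7074 -0.1046  0.0097]
mark_tip [413.3 266. ] 0.64 [ 0.4675 -0.2817  0.0086]
mark_tip [345.7 176. ] 0.36 [ 0.7276 -0.0938  0.0128]
line_1 [270.5 215.5] 0.93 [0.6118 0.1205 0.0366]
deck_ref [265.8 219.7] 0.76 [0.6011 0.1346 0.0282]
deck_ref [316.7 280.5] 0.58 [ 0.4289 -0.0078  0.0069]
foot [271.3 218.9] 0.62 [0.6023 0.1184 0.0354]
scene 547.5676509911711 [[-0.4656 -0.6778  0.5691 -0.1911]
 [-0.8848  0.3701 -0.2831  0.3596]
 
[... 576 characters left out ...]
92 -0.129   0.0146]
line_1 [267.2 268. ] 0.91 [0.602  0.1234 0.027 ]
line_1 [353.  304.3] 0.75 [ 0.4186 -0.0191  0.006 ]
deck_ref [266.2 269.3] 0.82 [0.6005 0.1269 0.0257]
{'time_s': 1.0, 'qpos': array([-1.3841,  0.2204,  1.5265, -0.    ,  1.3947, -0.1261]), 'dq': array([-0.0009, -0.0005,  0.0003, -0.0009, -0.001 , -0.0004]), 'effort': array([ -0.0006, -49.686 , -38.9744,  -0.0004,   0.0008,   0.    ]), 'eef_pos': array([ 0.1923, -0.5947,  0.2313]), 'ee_rot': array([[ 0.9515,  0.3077,  0.    ],
       [ 0.3077, -0.9515, -0.    ],
       [-0.    ,  0.    , -1.    ]]), 'force': array([ 0.5564, -0.7112, -0.109 ]), 'wrist_torque': array([ 0.019 , -0.0177, -0.04  ]), 'width': 0.08539264662178764}
```

Run:
```python
import cv2
a=cv2.imread("pics/top0.png")[130:330,220:500];cv2.imwrite("pics/top0c.png",cv2.resize(a,(784,560),interpolation=cv2.INTER_CUBIC))
a=cv2.imread("pics/scene0.png")[150:390,130:450];cv2.imwrite("pics/scene0c.png",cv2.resize(a,(800,600),interpolation=cv2.INTER_CUBIC))
```

```text
(no output)
```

View pics/top0c.png

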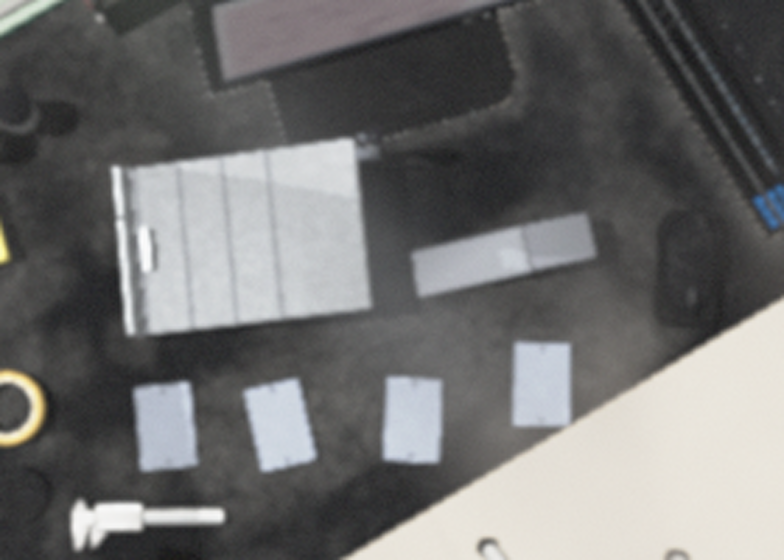

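View pics/scene0c.png

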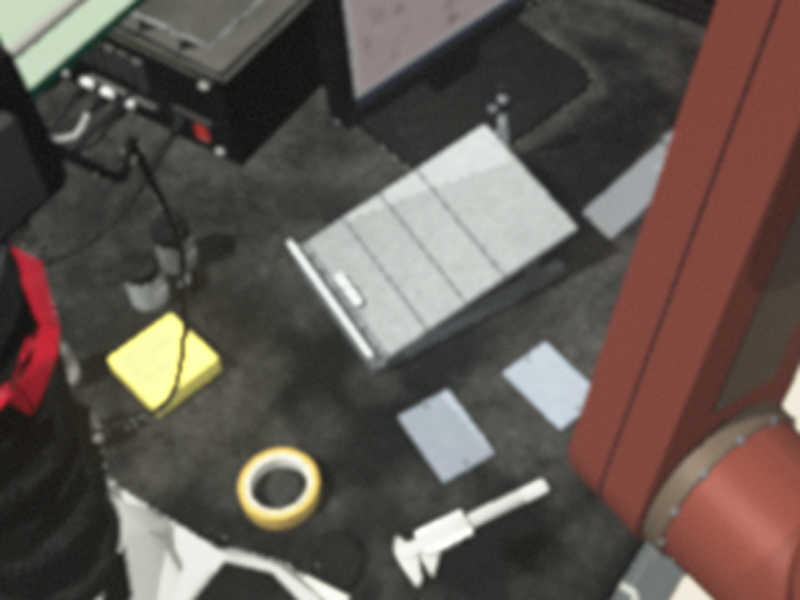

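The top view shows four panels at crop (165,427), (280,425), (412,420) and (542,384). The wedge is at (505,255) with its nose to the left. The board's raised end is on the right, with the gauge post by its upper right corner at (368,150). Next I fit the outlines.

```bash
cat >> h.py <<'E'
def blobs(im,d,cam,zmax=None,thr=115,info=None,amin=300):
    """bright grey blobs -> list of (area,contour)"""
    hsv=cv2.cvtColor(im,cv2.COLOR_RGB2HSV)
    m=((hsv[...,2]>thr)&(hsv[...,1]<70)).astype(np.uint8)
    m=cv2.morphologyEx(m,cv2.MORPH_OPEN,np.ones((3,3)))
    cs,_=cv2.findContours(m,cv2.RETR_EXTERNAL,cv2.CHAIN_APPROX_NONE)
    return [c for c in cs if cv2.contourArea(c)>amin]
def rectw(c,cam,z,info=None):
    P=np.array([world(cam,q[0]+0.0,z=z,info=info)[:2] for q in c])*1000
    (x,y),(w,h),a=cv2.minAreaRect(P.astype(np.float32))
    if w>h: w,h,a=h,w,a+90
    return np.round([x,y,w,h,(a+90+90)%180-90],1)   # long-axis angle deg in world
E
python3 - <<'E'
from h import *
im=cv2.imread("pics/top0.png")[...,::-1];d=np.load("topd.npy")
im=np.ascontiguousarray(im)
for c in blobs(im,d,"top"):
    u,v=c[:,0].mean(0)
    if 220<u<500 and 130<v<330:
        print((u,v),cv2.contourArea(c),"z0",rectw(c,"top",0.006),"z.04",rectw(c,"top",0.04))
        # corners by approx
        a=cv2.approxPolyDP(c,4,True)[:,0]
        print([(tuple(q.tolist()),np.round(world("top",q,d)*1000).tolist()) for q in a])
E
```

```text
(np.float64(269.91472868217056), np.float64(314.84496124031006)) 438.5 z0 [327.5 119.1  44.7 152.5  89.6] z.04 [328.8 116.2  43.7 149.3  89.6]
[((245, 321), [317.0, 196.0, -1.0]), ((249, 325), [305.0, 184.0, 1.0]), ((272, 316), [330.0, 119.0, 6.0]), ((299, 316), [330.0, 43.0, 2.0]), ((299, 311), [343.0, 43.0, -0.0]), ((247, 309), [350.0, 190.0, 2.0])]
(np.float64(278.82105263157894), np.float64(282.13684210526316)) 599.5 z0 [425.9  99.6  61.6  87.5   4.7] z.04 [425.2  97.   60.3  85.7   4.7]
[((286, 266), [471.0, 79.0, 3.0]), ((268, 269), [463.0, 130.0, 6.0]), ((271, 298), [381.0, 122.0, 1.0]), ((290, 295), [389.0, 68.0, -0.0])]
(np.float64(319.4895833333333), np.float64(281.4479166666667)) 625.0 z0 [426.5 -15.8  61.5  88.5  12.2] z.04 [425.8 -16.   60.2  86.7  12.2]
[((326, 265), [473.0, -35.0, 1.0]), ((307, 269), [462.0, 20.0, 2.0]), ((313, 298), [380.0, 3.0, 1.0]), ((332, 294), [391.0, -51.0, 3.0])]
(np.float64(367.0816326530612), np.float64(279.1224489795918)) 639.0 z0 [ 430.8 -150.3   62.2   87.8   -1.1] z.04 [ 430.  -147.7   60.9   86.    -1.1]
[((358, 264), [475.0, -126.0, 2.0
[... 519 characters left out ...]
 z.04 [614.9  15.8 176.7 263.3 -83.9]
[((351, 183), [700.0, -107.0, 50.0]), ((340, 179), [717.0, -77.0, 24.0]), ((260, 189), [695.0, 154.0, -1.0]), ((265, 249), [520.0, 139.0, 3.0]), ((269, 244), [532.0, 126.0, 26.0]), ((276, 249), [520.0, 108.0, 3.0]), ((351, 240), [543.0, -107.0, 4.0])]Traceback (most recent call last):
  File "<stdin>", line 7, in <module>
  File "h.py", line 26, in rectw
    P=np.array([world(cam,q[0]+0.0,z=z,info=info)[:2] for q in c])*1000
                ~~~~~^^^^^^^^^^^^^^^^^^^^^^^^^^^^
  File "h.py", line 5, in world
    i=info or camera_info(cam);u,v=uv;E=np.array(i["extrinsics"])
              ~~~~~~~~~~~^^^^^
ValueError: time passes only in moves, steps and waits
```

move_arm --plan "30 25 40 0 0 0.1 1; 35 35 40 0 0 0.12 1; 35 35 30 0 0 0.12 1; 35 35 20 0 0 0.12 1; 35 35 0 0 0 0.12 1; 35 35 0 0 0 0.12 1; 35 35 0 0 0 0.12 1; 35 35 0 0 0 0.12 1; 35 35 0 0 0 0.12 1; 35 35 0 0 0 0.12 1; 35 35 0 0 0 0.12 1; 20 35 0 0 0 0.12 1"

```text
time_s: 2.2
eef_pos: [0.5765, -0.1998, 0.3428]
ee_rot: [[-0.167, 0.986, 0.0], [0.986, 0.167, 0.0], [0.0, 0.0, -1.0]]
force: [0.2, -0.4, 0.4]
width: 0.0855
```

Run:
```python
from h import *
np.set_printoptions(precision=4,suppress=True)
o=observe();print(o["eef_pos"],o["ee_rot"],o["qpos"])
i=camera_info("wrist");im,d=snap("wrist","w1.png");np.save("w1d.npy",d);np.save("w1i.npy",i,allow_pickle=True)
print(i)
for t in["wedge","wedge_nose","pointer","mark_tip","line_1","deck_ref","foot"]:
    for m in mark_of(t,"wrist")[:2]: print(t,np.round(m["at"],1),round(m["confidence"],2),world("wrist",m["at"],d,info=i))
```

```text
[ 0.5765 -0.1998  0.3428] [[-0.1671  0.9859  0.0003]
 [ 0.9859  0.1671  0.0002]
 [ 0.0002  0.0004 -1.    ]] [-0.463   0.1374  1.4146  0.0003  1.5894 -0.6309]
{'fx': 371.64829954431775, 'fy': 371.64829954431775, 'cx': 321.3823767436993, 'cy': 239.63836652056216, 'extrinsics': array([[ 0.986 ,  0.1598,  0.0473,  0.566 ],
       [ 0.1667, -0.945 , -0.2814, -0.1285],
       [-0.0002,  0.2853, -0.9584,  0.4855],
       [ 0.    ,  0.    ,  0.    ,  1.    ]])}
wedge [376.5  34.2] 0.68 [ 0.6089 -0.0008  0.0519]
wedge [330.  257.1] 0.63 [ 0.6023 -0.2786  0.0448]
wedge_nose [331.4 152.3] 0.93 [ 0.583  -0.1523  0.0013]
pointer [437.2 138.3] 0.84 [ 0.6986 -0.1093  0.0635]
pointer [229.6  34.3] 0.45 [ 0.4264 -0.0156  0.0067]
mark_tip [448.2 123.5] 0.62 [ 0.7249 -0.0846  0.0149]
deck_ref [219.  130.9] 0.37 [ 0.4335 -0.1457  0.0063]
```

View pics/w1.png

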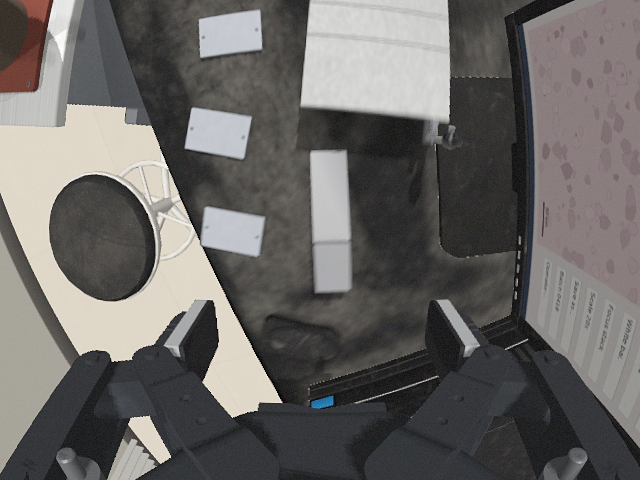

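The wedge heel is at (332,265) and its nose at (331,152). The board's end edge runs from (302,106) to (449,122), and the post and pointer are around (440,132). I refine these below.

```bash
cat >> h.py <<'E'
def wproj(P,i):
    E=np.array(i["extrinsics"]);q=(np.atleast_2d(P)-E[:3,3])@E[:3,:3]
    r=np.arctan2(np.hypot(q[:,0],q[:,1]),q[:,2]);s=i["fx"]*r/np.hypot(q[:,0],q[:,1])
    return np.c_[i["cx"]+q[:,0]*s,i["cy"]+q[:,1]*s]
E
python3 - <<'E'
from h import *
i=np.load("w1i.npy",allow_pickle=True).item();im=cv2.imread("pics/w1.png");d=np.load("w1d.npy")
g=cv2.cvtColor(im,cv2.COLOR_BGR2GRAY).astype(float)
# deck end edge: rows of steepest fall per column
P=[]
for u in range(310,440,4):
    c=g[95:128,u];k=np.argmin(np.diff(c));P.append(world("wrist",(u,95+k+.5),z=.073,info=i))
P=np.array(P)*1000
f=np.polyfit(P[:,0],P[:,1],1);r=P[:,1]-np.polyval(f,P[:,0]);k=abs(r)<3;f=np.polyfit(P[k,0],P[k,1],1)
print("edge slope deg",np.degrees(np.arctan(f[0])),f,r.std(),k.sum())
# side ends
for v in(80,90,98):
    row=g[v,280:470];dd=np.diff(cv2.GaussianBlur(row[None],(3,1),0)[0])
    l=280+np.argmax(dd[:60])+.5;rr=280+100+np.argmin(dd[100:])+.5
    for u in(l,rr):
        print(v,u,world("wrist",(u,v),d,info=i)*1000)
# wedge blob: heel top (z45) & nose
hs=((g>110)*255).astype(np.uint8);hs[:140]=0;hs[300:]=0;hs[:,:290]=0;hs[:,370:]=0
c=max(cv2.findContours(hs,0,1)[0],key=cv2.contourArea)
print(cv2.boundingRect(c))
for v in(155,170,200,230,250,260,280,290):
    u=np.where(hs[v]>0)[0];
    z=np.median(d[v,u.min()+4:u.max()-3]);m=(u.min()+u.max())/2
    p=world("wrist",(m,v),d,info=i)*1000
    L=world("wrist",(u.min()-.5,v),z=p[2]/1000,info=i);R=world("wrist",(u.max()+.5,v),z=p[2]/1000,info=i)
    print(v,u.min(),u.max(),p.round(1),np.linalg.norm(R-L)*1000, ((L+R)/2*1000).round(1))
E
```

```text
edge slope deg 5.208681998437823 [ 9.11599158e-02 -1.53288349e+02] 1.0516817041131667 32
80 301.5 [529.29475629 -64.94543992  -0.53965379]
80 449.5 [716.41248354 -27.30006673  14.5470696 ]
90 301.5 [536.37582358 -85.18702182  68.09783932]
90 449.5 [702.93086816 -49.59830784  63.14290748]
98 300.5 [536.84404698 -94.386716    68.92171002]
98 449.5 [720.66472089 -50.96471093  14.21577933]
(310, 150, 42, 143)
155 310 346 [ 579.2 -156.4    4. ] 47.665239267439745 [ 579.2 -156.3    4. ]
170 310 347 [ 583.  -175.     9.2] 48.72295351989947 [ 583.  -175.     9.2]
200 311 348 [ 590.4 -211.4   20.9] 48.27683469957062 [ 590.4 -211.4   20.9]
230 312 350 [ 598.3 -247.3   31.1] 49.45952971415863 [ 598.4 -247.3   31.1]
250 313 350 [ 602.5 -269.1   44.6] 47.519632354541095 [ 602.5 -269.1   44.6]
260 314 350 [ 605.4 -281.9   45.1] 46.6291481847788 [ 605.4 -281.9   45.1]
280 315 350 [ 610.9 -308.8   44.8] 46.287634376127635 [ 610.9 -308.8   44.8]
290 315 348 [ 612.1 -323.    44.7] 44.18806339921087 [ 612.1 -323.    44.7]
```

Run:
```python
from h import *
i=np.load("w1i.npy",allow_pickle=True).item()
L=world("wrist",(300.5,98),z=.071,info=i)*1000;R=world("wrist",(449.5,98),z=.069,info=i)*1000
print(L,R,(L+R)/2)
th=np.radians(5.2);X=-np.array([np.cos(th),np.sin(th)]);Y=np.array([np.sin(th),-np.cos(th)])
for ox in(605,609,613):
  o=np.array([ox,17.6])
  b=lambda x,y,z:np.r_[o+x*X+y*Y,z]/1000
  print(ox,[wproj(b(*q),i)[0].round(1).tolist() for q in[(-68,130.7,72),(-80,135,0),(-80,135,116),(-85,114.9,73),(85,114.9,73)]])
im=cv2.imread("pics/w1.png")[90:180,390:510];cv2.imwrite("pics/w1c.png",cv2.resize(im,(720,540),interpolation=cv2.INTER_CUBIC))
```

```text
[536.98952574 -94.55692716  71.        ] [702.68460126 -59.97861624  69.        ] [619.8370635 -77.2677717  70.       ]
605 [[428.4, 133.3], [421.6, 137.1], [450.8, 139.5], [444.1, 121.7], [293.3, 105.8]]
609 [[431.7, 134.0], [424.4, 137.7], [454.4, 140.4], [447.3, 122.5], [296.9, 106.3]]
613 [[435.0, 134.8], [427.2, 138.3], [457.9, 141.2], [450.5, 123.3], [300.5, 106.9]]
```

View pics/w1c.png

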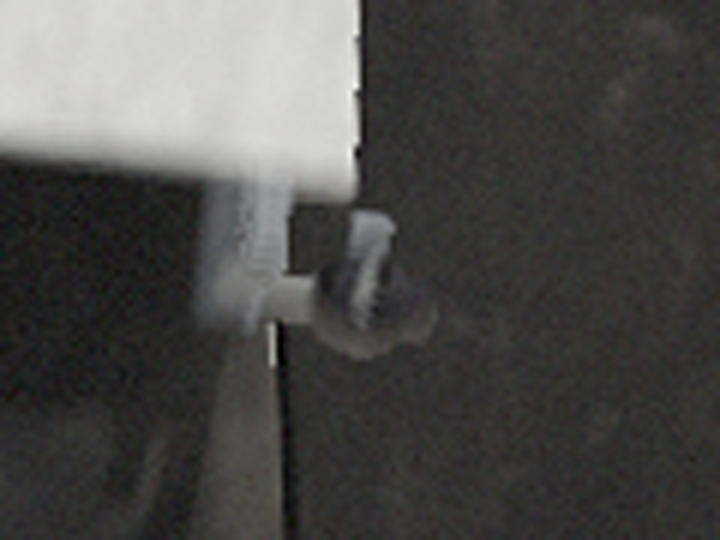

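move_arm --plan "11 -35 -30 0 0 0.031 1; 11 -35 -30 0 0 0 1; 10 -35 -30 0 0 0 1; 0 0 -45 0 0 0 1; 0 0 -45 0 0 0 1; 0 0 -45 0 0 0 1; 0 0 -45 0 0 0 1; 0 0 -30 0 0 0 1; 0 0 -18 0 0 0 1; 0 0 -15 0 0 0 1; 0 0 0 0 0 0 -1; 0 0 0 0 0 0 -1"

```text
time_s: 3.8
eef_pos: [0.6075, -0.3077, 0.0116]
ee_rot: [[-0.191, 0.982, 0.002], [0.982, 0.191, -0.001], [-0.001, 0.002, -1.0]]
force: [-0.1, 0.3, 0.0]
width: 0.0588
```

Run:
```python
from h import *
i=np.load("w1i.npy",allow_pickle=True).item();d=np.load("w1d.npy")
for q in[(436,140),(438,140),(440,140),(452,143),(454,140),(451,127),(432,130),(434,130),(434,138),(436,124)]:
    print(q,(world("wrist",q,d,info=i)*1000).round(1))
```

```text
(436, 140) [ 698.8 -111.5   59.5]
(438, 140) [ 698.5 -111.3   68.2]
(440, 140) [ 698.8 -111.    74.8]
(452, 143) [ 698.5 -112.9  117.3]
(454, 140) [ 699.4 -109.5  118.9]
(451, 127) [701.4 -95.2  96.1]
(432, 130) [ 687.7 -101.8   72.8]
(434, 130) [ 690.1 -101.3   72.9]
(434, 138) [ 698.8 -109.3   50. ]
(436, 124) [691.6 -93.9  71.2]
```

move_arm --plan "0 0 0 0 0 0 -1; 0 0 0 0 0 0 -1; 0 0 0 0 0 0 -1; 0 0 5 0 0 0 -1; 14 8 0 0 0 -0.05 -1; 14 17 0 0 0 -0.058 -1; 0 22 0 0 0 0 -1; 0 0 -4 0 0 0 -1"

```text
time_s: 4.6
eef_pos: [0.6352, -0.2553, 0.0128]
ee_rot: [[-0.089, 0.996, -0.0], [0.996, 0.089, 0.003], [0.003, -0.0, -1.0]]
force: [-9.3, 17.8, 32.3]
width: 0.0448
```

Run:
```python
from h import *
np.set_printoptions(precision=4,suppress=True)
o=observe();print(o["eef_pos"],o["ee_rot"][:,1],o["width"],o["force"])
i=camera_info("wrist");im,d=snap("wrist","w2.png");np.save("w2d.npy",d);np.save("w2i.npy",i,allow_pickle=True)
for t in["wedge_nose","pointer","mark_tip"]:
    for m in mark_of(t,"wrist")[:2]: print(t,np.round(m["at"],1),round(m["confidence"],2),world("wrist",m["at"],d,info=i))
```

```text
[ 0.6352 -0.2553  0.0128] [ 0.996   0.0888 -0.0002] 0.04483283945245313 [-9.3459 17.7872 32.2808]
```

View pics/w2.png

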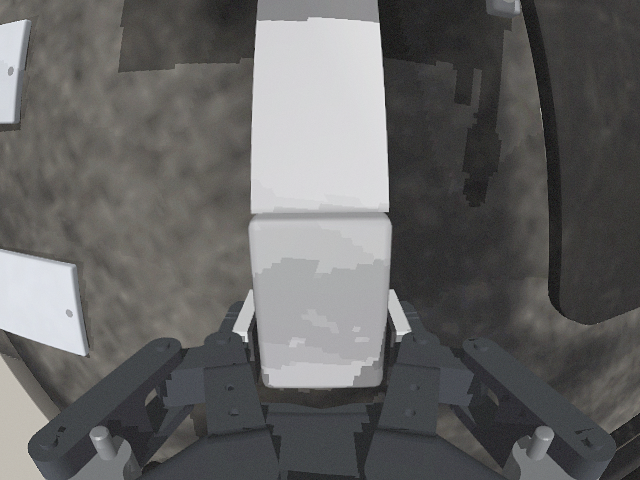

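The wedge is held across its heel, with the ramp running straight ahead under the board. The upward force suggests it is pressed or pitched, so I release, regrip and slide.

move_arm --plan "0 0 0 0 0 0 0; 0 0 0 0 0 0 0; 0 0 -1 0 0 0 0; 0 0 0 0 0 0 -1; 0 0 0 0 0 0 -1; 0 0 0 0 0 0 -1; 0 0 0 0 0 0 -1; 0 0 0 0 0 0 -1"

```text
time_s: 5.6
eef_pos: [0.6354, -0.2575, 0.0129]
ee_rot: [[-0.088, 0.996, 0.001], [0.996, 0.088, 0.002], [0.002, 0.001, -1.0]]
force: [-3.8, 8.0, 13.8]
width: 0.0453
```

move_arm --plan "-1 10 0 0 0 0 -1; -1 10 0 0 0 0 -1; -1 10 0 0 0 0 -1; -1 10 0 0 0 0 -1; -1 10 0 0 0 0 -1; -1 10 0 0 0 0 -1; -1 10 0 0 0 0 -1; -1 10 0 0 0 0 -1; 0 0 0 0 0 0 -1; 0 0 0 0 0 0 -1"

```text
time_s: 6.6
eef_pos: [0.6281, -0.1815, 0.0128]
ee_rot: [[-0.087, 0.996, 0.004], [0.996, 0.087, -0.004], [-0.004, 0.004, -1.0]]
force: [0.3, -5.3, 6.7]
width: 0.0454
```

Run:
```python
from h import *
np.set_printoptions(precision=4,suppress=True)
o=observe();print(o["eef_pos"],o["ee_rot"][:,1],o["width"],o["force"])
i=camera_info("wrist");im,d=snap("wrist","w3.png");np.save("w3d.npy",d);np.save("w3i.npy",i,allow_pickle=True)
for t in["pointer","mark_tip","wedge"]:
    for m in mark_of(t,"wrist")[:2]: print(t,np.round(m["at"],1),round(m["confidence"],2),world("wrist",m["at"],d,info=i))
```

```text
[ 0.6281 -0.1815  0.0128] [0.9962 0.0871 0.0038] 0.04541676291498065 [ 0.2523 -5.3462  6.7446]
pointer [617.  155.6] 0.92 [ 0.6895 -0.1034  0.0889]
wedge [319.3 267.1] 0.86 [ 0.6262 -0.1511  0.0452]
```

View pics/w3.png

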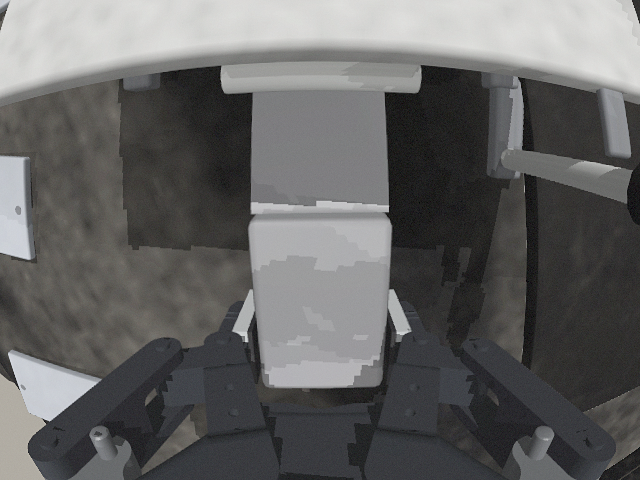

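The wedge is under the foot. The pointer is at about (617,155), z about 88 mm, and the mark is out of frame. I check the fixed cameras.

Run:
```python
from h import *
np.set_printoptions(precision=4,suppress=True)
ims=[]
for c,(u,v) in{"scene":(335,200),"top":(350,180)}.items():
    im,d=snap(c,c+"1.png")
    for t in["pointer","mark_tip"]:
        for m in mark_of(t,c)[:2]: print(c,t,np.round(m["at"],1),round(m["confidence"],2),world(c,m["at"],d))
    ims.append(cv2.resize(im[v-30:v+30,u-40:u+40,::-1],(400,300),interpolation=cv2.INTER_CUBIC))
cv2.imwrite("pics/both1.png",np.hstack(ims))
```

```text
scene pointer [335.2 197.7] 0.86 [0.2004 0.1474 0.6619]
top pointer [350.8 183.6] 0.61 [ 0.6978 -0.1061  0.0517]
```

View pics/both1.png

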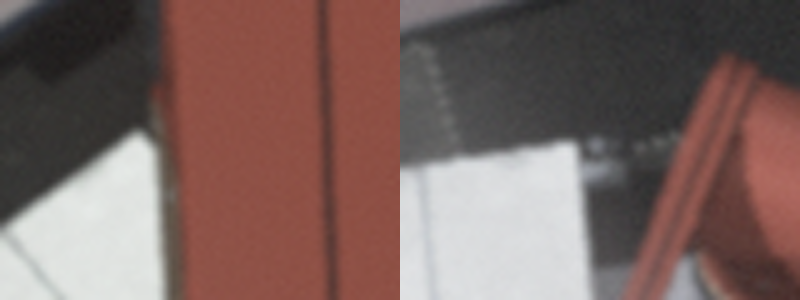

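move_arm --plan "0 0 0 0 0 0 1; 0 0 0 0 0 0 1; 0 0 0 0 0 0 1; 0 0 0 0 0 0 1; 0 0 30 0 0 0 1; 0 0 35 0 0 0 1; 20 -45 0 0 0 0 1; 20 -45 0 0 0 0 1; 20 -25 0 0 0 0 1; 0 0 0 0 0 0 1"

```text
time_s: 8.1
eef_pos: [0.6876, -0.2986, 0.0745]
ee_rot: [[-0.082, 0.997, 0.001], [0.997, 0.082, -0.001], [-0.001, 0.001, -1.0]]
force: [-0.0, 0.3, -0.1]
width: 0.0852
```

```bash
cat > pm.py <<'E'
from h import *
import sys
np.set_printoptions(precision=4,suppress=True)
i=camera_info("wrist");im,d=snap("wrist",sys.argv[1]+".png");np.save(sys.argv[1]+"d.npy",d);np.save(sys.argv[1]+"i.npy",i,allow_pickle=True)
for t in["pointer","mark_tip","wedge","foot"]:
    for m in mark_of(t,"wrist")[:2]: print(t,np.round(m["at"],1),round(m["confidence"],2),world("wrist",m["at"],d,info=i))
E
python3 pm.py w4
```

```text
wedge [231.6  31.6] 0.92 [ 0.6377 -0.1806  0.0451]
```

View pics/w4.png

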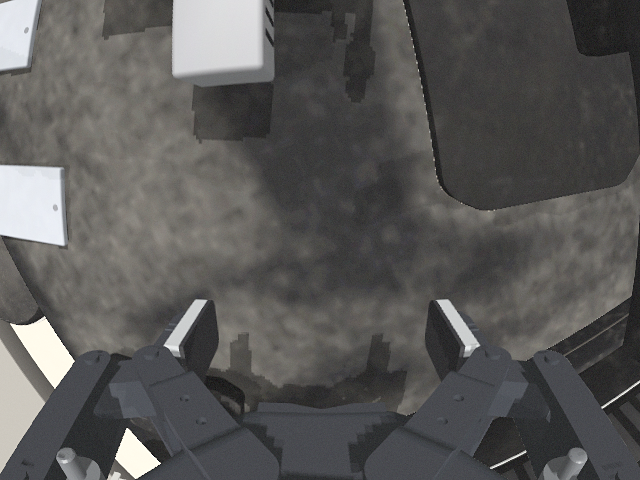

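This pose looks back away from the board, so the post is out of view. I move over it.

move_arm --plan "0 0 45 0 0 0 1; 4 20 40 0 0 0 1; 4 45 30 0 0 0 1; 4 43 0 0 0 0 1; 0 0 0 0 0 0 1"

```text
time_s: 8.85
eef_pos: [0.6995, -0.1833, 0.1904]
ee_rot: [[-0.092, 0.996, 0.003], [0.996, 0.092, 0.001], [0.001, 0.003, -1.0]]
force: [0.5, -0.1, -0.3]
width: 0.0852
```

```bash
python3 pm.py w5; python3 -c "
import cv2;a=cv2.imread('pics/w5.png')
cv2.imwrite('pics/w5c.png',cv2.resize(a[60:280,220:480],None,fx=2.5,fy=2.5))"
```

```text
pointer [314.2 121.2] 0.85 [ 0.6878 -0.102   0.001 ]
mark_tip [332.8 103.6] 0.79 [ 0.7023 -0.0855  0.0101]
wedge [241.2 192.4] 0.83 [ 0.6357 -0.1632  0.0453]
wedge [317.  119.6] 0.5 [ 0.6912 -0.1033  0.0888]
foot [234.5  95.9] 0.9 [ 0.6351 -0.0907  0.0864]
foot [244.  188.6] 0.55 [ 0.6378 -0.16    0.0455]
```

View pics/w5.png

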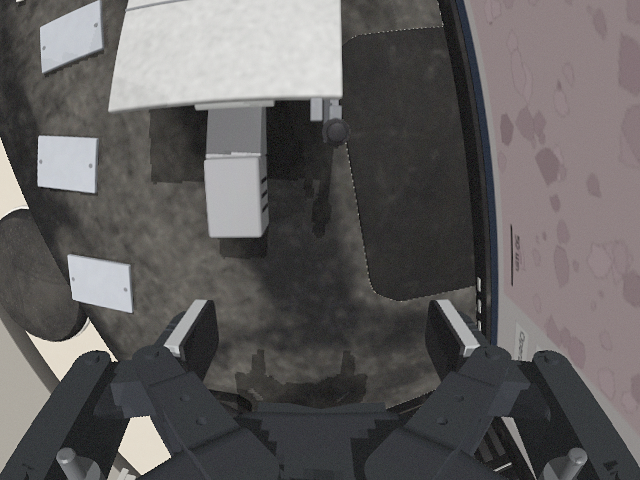

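Pointer (316,108), mark finger (334,105) and post top (336,131) are all in view. I read the depth over patches.

```bash
cat > zz.py <<'E'
from h import *
import sys
n=sys.argv[1];u0,u1,v0,v1,s=map(int,sys.argv[2:])
i=np.load(n+"i.npy",allow_pickle=True).item();d=np.load(n+"d.npy")
for v in range(v0,v1,s):
    print(v,[int(round(1e4*world("wrist",(u,v),d[...]*1,info=i)[2])) if d[v,u]>0 else None for u in range(u0,u1,s)])
E
sed -i 's/p=depth\[.*p\[p>0\]/k=int(v);j=int(u);p=depth[max(0,k-1):k+2,max(0,j-1):j+2];p=p[p>0]/' h.py
python3 zz.py w5 308 344 96 138 2
```

```text
96 [861, 863, 852, 859, 864, 868, 866, 862, 858, 857, 862, 859, 860, 860, 860, 862, 859, 850]
98 [829, 849, 855, 855, 854, 848, 851, 846, 842, 836, 834, 827, 838, 842, 830, 830, 831, 140]
100 [0, 841, 856, 862, 855, 856, 856, 851, 95, 106, 106, 99, 108, 108, 107, 115, 135, 139]
102 [1, 844, 857, 860, 865, 861, 859, 849, 93, 93, 97, 101, 101, 103, 99, 106, 123, 137]
104 [3, 848, 862, 862, 862, 869, 864, 861, 98, 100, 102, 106, 107, 103, 104, 110, 129, 135]
106 [-4, 858, 870, 869, 876, 873, 865, 861, 81, 103, 103, 960, 965, 967, 965, 962, 964, 152]
108 [-3, 863, 872, 873, 876, 877, 868, 868, 94, 103, 105, 964, 963, 963, 965, 966, 958, 140]
110 [1, 860, 877, None, 879, 877, 872, 870, 85, 105, 110, 962, 960, 960, 963, 966, 966, 139]
112 [3, 875, 879, 880, 882, 875, 874, 874, 87, 104, 109, 956, 963, 964, 963, 960, 962, 138]
114 [-2, 876, 882, 884, 886, 878, 884, 879, 95, 100, 106, 961, 966, 965, 965, 966, 964, 135]
116 [1, 880, 883, 887, 888, 886, 885, 880, 92, 104, 110, 965, 960, 961, 969, 970, 961, 144]
118 [4, 878, 885, 889, 892, 885, 892, 879, 86, 98, 99, 970, 993, 1002, 1001, 1001, 9
[... 154 characters left out ...]
 1006, 1020, 1181, 1197, 1194, 1176, 1011]
124 [2, 3, 0, 1, -3, -6, -2, 1, 1003, 1007, 1005, 1184, 1195, 1196, 1202, 1200, 1200, 1194]
126 [-2, 1, 1, -6, -2, -1, -1, 9, 1009, 1009, 1178, 1198, 1199, 1199, 1198, 1203, 1197, 1197]
128 [0, 1, -2, -5, -4, -3, -3, 14, 1006, 1015, 1196, 1201, 1199, 1199, 1197, 1197, 1199, 1199]
130 [3, -5, 0, -1, -3, -1, -1, 1002, 1010, 1013, 1189, 1200, 1195, 1194, 1195, 1198, 1198, 1198]
132 [7, 3, 6, 4, 1, 1, 5, 1005, 1011, 1019, 1191, 1198, 1200, 1198, 1199, 1199, 1200, 1195]
134 [3, 2, 6, -2, -4, -2, 5, 999, 1006, 1013, 1190, 1197, 1200, 1203, 1204, 1202, 1198, 1198]
136 [-1, -3, 1, 1, -3, -2, -2, 1, 1010, 1010, 1183, 1197, 1197, 1203, 1202, 1203, 1196, 1199]
```

move_arm --plan "-36 -3 0 0 0 0 1; -35 -4 0 0 0 0 1; 0 0 -45 0 0 0 1; 0 0 -45 0 0 0 1; 0 0 -45 0 0 0 1; 0 0 -30 0 0 0 1; 0 0 -12 0 0 0 1; 0 0 0 0 0 0 -1; 0 0 0 0 0 0 -1; 0 0 0 0 0 0 -1; 0 0 0 0 0 0 -1; 0 0 0 0 0 0 -1"

```text
time_s: 10.3
eef_pos: [0.6294, -0.1985, 0.0138]
ee_rot: [[-0.085, 0.996, 0.004], [0.996, 0.085, -0.002], [-0.003, 0.004, -1.0]]
force: [-0.6, -2.3, 6.5]
width: 0.0451
```

move_arm --plan "-0.5 6 0 0 0 0 -1; -0.5 6 0 0 0 0 -1; -0.5 5 0 0 0 0 -1; -0.5 4 0 0 0 0 -1; 0 0 0 0 0 0 -1; 0 0 0 0 0 0 -1"

```text
time_s: 10.9
eef_pos: [0.6277, -0.1791, 0.0138]
ee_rot: [[-0.085, 0.996, 0.005], [0.996, 0.085, -0.005], [-0.005, 0.005, -1.0]]
force: [1.5, -7.9, 3.9]
width: 0.0447
```

move_arm --plan "0 2 0 0 0 0 -1; 0 0 0 0 0 0 -1; 0 0 0 0 0 0 1; 0 0 0 0 0 0 1; 0 0 0 0 0 0 1; 0 0 0 0 0 0 1; 0 0 35 0 0 0 1; 0 0 45 0 0 0 1; 0 0 50 0 0 0 1; 25 -6 45 0 0 0 1; 30 -6 0 0 0 0 1; 0 0 0 0 0 0 1"

```text
time_s: 12.1
eef_pos: [0.6827, -0.1867, 0.1863]
ee_rot: [[-0.085, 0.996, 0.005], [0.996, 0.085, -0.002], [-0.002, 0.005, -1.0]]
force: [-0.5, -0.3, -0.5]
width: 0.0855
```

```bash
python3 pm.py w6
cat >> h.py <<'E'
def worldmap(n,cam="wrist"):
    i=np.load(n+"i.npy",allow_pickle=True).item();d=np.load(n+"d.npy")
    v,u=np.mgrid[:480,:640];a=(u-i["cx"])/i["fx"];b=(v-i["cy"])/i["fy"]
    if cam=="wrist":
        r=np.hypot(a,b)+1e-9;D=np.dstack([a/r*np.sin(r),b/r*np.sin(r),np.cos(r)])
    else: D=np.dstack([a,b,np.ones_like(a)])
    E=np.array(i["extrinsics"]);return (E[:3,3]+(D*(d/D[...,2])[...,None])@E[:3,:3].T)*1000
E
cat > lev.py <<'E'
from h import *
import sys
W=worldmap(sys.argv[1]);P=W.reshape(-1,3)
b=lambda lo,hi:P[(P>lo).all(1)&(P<hi).all(1)]
mk=b((692,-108,93),(710,-82,98.5));print("mark top",np.median(mk,0),len(mk))
pt=b((680,-112,80),(697,-88,103));k=np.argsort(pt[:,1])[:40];print("ptr",np.median(pt[k],0),pt[:,1].min(),len(pt))
e=b((540,-112,60),(690,-60,110));print("board edge",np.percentile(e[:,1],1) if len(e) else 0)
h=b((560,-260,43.5),(700,-100,48));print("heel top",h.mean(0),h.min(0),h.max(0),cv2.minAreaRect(h[:,:2].astype(np.float32)))
E
python3 lev.py w5; python3 lev.py w6
```

```text
pointer [342.2 111.6] 0.64 [ 0.6903 -0.1008  0.0956]
mark_tip [360.9  99.2] 0.71 [ 0.7094 -0.0839  0.0139]
wedge [259.8 166.3] 0.67 [ 0.6338 -0.1445  0.045 ]
foot [249.9  91.5] 0.59 [ 0.6313 -0.0916  0.0917]
mark top [701.9806141  -97.11654435  96.23238053] 172
ptr [ 695.97045724 -108.81767416  100.8204052 ] -111.73356042026913 375
board edge -99.87315649784372
heel top [ 628.6550637  -167.61842238   45.02292499] [ 603.16297997 -202.59923289   43.50065868] [ 652.9877839  -134.4977708    47.80608798] ((628.3711547851562, -168.5767364501953), (45.9036865234375, 65.35406494140625), 5.205726146697998)
mark top [700.6653075  -96.73256355  95.86175018] 246
ptr [ 695.52710255 -109.75738855  100.43926779] -111.92439603306846 326
board edge -98.25682323284543
heel top [ 626.68811959 -147.24691621   45.00447057] [ 601.45581565 -181.0569579    43.50027444] [ 651.47753382 -112.94867527   47.56089374] ((626.2363891601562, -147.43736267089844), (45.58686828613281, 65.65569305419922), 5.756817817687988)
```

Run:
```python
from h import *
for n in("w5","w6"):
    P=worldmap(n).reshape(-1,3)
    k=(P[:,0]>684)&(P[:,0]<692.5)&(P[:,1]>-112)&(P[:,1]<-84)&(P[:,2]>75);q=P[k]
    f=np.polyfit(q[:,1],q[:,2],1);r=q[:,2]-np.polyval(f,q[:,1]);k=abs(r)<1.2;f=np.polyfit(q[k,1],q[k,2],1);q=q[k]
    print(n,len(q),f,np.percentile(q[:,1],[1,50]),"tip top z",np.polyval(f,np.percentile(q[:,1],1)))
```

```text
w5 246 [-0.16316257 71.69858061] [-103.71538563  -94.54909172] tip top z 88.62104922058042
w6 246 [-0.23424797 71.63671063] [-101.78453044  -92.79817174] tip top z 95.4795305985319
```

The pointer is within about 0.4 mm of the mark. Next I measure the tilted board and the panels from above.

move_arm --plan "0 0 50 0 0 0 1; -20 20 50 0 0 0 1; -30 35 25 0 0 0 1; -30 35 20 0 0 0 1; -25 35 0 0 0 0 1; 0 0 0 0 0 0 1"

```text
time_s: 12.95
eef_pos: [0.5758, -0.0616, 0.3224]
ee_rot: [[-0.088, 0.996, 0.0], [0.996, 0.088, 0.001], [0.001, 0.0, -1.0]]
force: [1.2, -0.5, -0.2]
width: 0.0854
```

```bash
python3 pm.py w7
cat > deck.py <<'E'
from h import *
import sys
n=sys.argv[1];W=worldmap(n);P=W.reshape(-1,3)
o=np.array([611,17.5]);th=np.radians(5.3);X=-np.array([np.cos(th),np.sin(th)]);Y=np.array([np.sin(th),-np.cos(th)])
B=np.c_[(P[:,:2]-o)@X,(P[:,:2]-o)@Y,P[:,2]]
k=(abs(B[:,0])<78)&(B[:,1]>-75)&(B[:,1]<95)&(B[:,2]>30)&(B[:,2]<110)
q=B[k]
for _ in range(5):
    A=np.c_[q[:,:2],np.ones(len(q))];c=np.linalg.lstsq(A,q[:,2],rcond=None)[0];r=q[:,2]-A@c;q=q[abs(r)<max(1.5,2*r.std())] if 1 else q
print("plane",c,"slope",np.degrees(np.arctan(c[1])),"cross",np.degrees(np.arctan(c[0])),"z at hinge y=-115:",c[2]-115*c[1],len(q))
# points near plane -> extents
res=B[:,2]-B[:,:2]@c[:2]-c[2]
D=B[(abs(res)<3)&(abs(B[:,0])<110)&(abs(B[:,1])<140)]
for y in range(-90,100,30):
    s=D[abs(D[:,1]-y)<6];print(y,np.percentile(s[:,0],[.5,99.5]).round(1))
for x in range(-60,61,30):
    s=D[abs(D[:,0]-x)<6];print(x,np.percentile(s[:,1],[.5,99.5]).round(1))
E
python3 deck.py w7
```

```text
pointer [420.2 250.2] 0.89 [ 0.717  -0.1299  0.0006]
mark_tip [433.  241.1] 0.48 [ 0.728  -0.1119  0.0145]
wedge [206.4 145.8] 0.24 [ 0.4277 -0.015   0.0067]
plane [1.58856573e-03 3.10184837e-01 5.95922618e+01] slope 17.23309758474806 cross 0.09101803537389912 z at hinge y=-115: 23.921005450767325 20519
-90 [-83.8  83. ]
-60 [-84.9  83.2]
-30 [-84.3  83.7]
0 [-84.2  83. ]
30 [-83.8  83.5]
60 [-83.6  83.3]
90 [-83.3  83.1]
-60 [-117.8  115.2]
-30 [-118.2  109.5]
0 [-118.2  109.9]
30 [-118.5  109.2]
60 [-118.4  108.9]
```

View pics/w7.png

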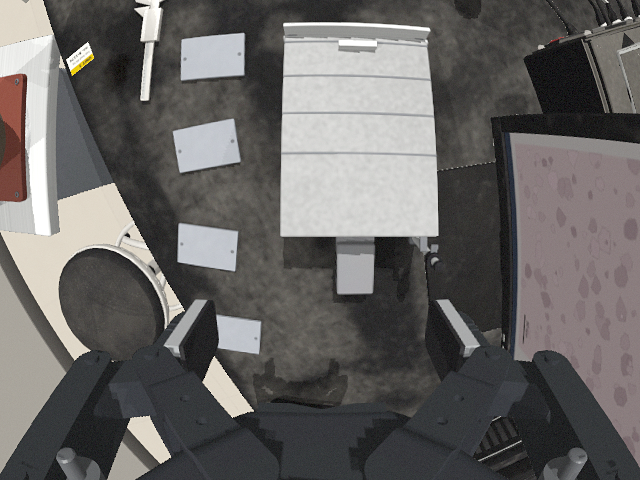

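The view shows the board clean with four lines and four panels at (212,57), (207,146), (208,247) and (235,334, partly hidden). The plane fit gives 17.2° slope and the hinge at 24 mm, as it should be. Next I fit the panels and work out the targets.

```bash
cat > pan.py <<'E'
from h import *
import sys
def panels(n):
    W=worldmap(n);im=cv2.imread("pics/"+n+".png");g=cv2.cvtColor(im,cv2.COLOR_BGR2GRAY)
    hs=cv2.cvtColor(im,cv2.COLOR_BGR2HSV)
    m=((W[...,2]>2.5)&(W[...,2]<12)&(g>120)&(hs[...,1]<70)&(W[...,0]>330)&(W[...,0]<900)).astype(np.uint8)
    m=cv2.morphologyEx(m,cv2.MORPH_CLOSE,np.ones((3,3)))
    m=cv2.morphologyEx(m,cv2.MORPH_OPEN,np.ones((5,5)))
    out=[]
    for c in cv2.findContours(m,0,1)[0]:
        if cv2.contourArea(c)<600: continue
        k=np.zeros_like(m);cv2.drawContours(k,[c],-1,1,-1)
        i=np.load(n+"i.npy",allow_pickle=True).item()
        P=np.array([world("wrist",q[0],z=.006,info=i)[:2] for q in c])*1000
        (x,y),(w,h),a=cv2.minAreaRect(P.astype(np.float32))
        if w>h: w,h,a=h,w,a+90
        out.append((x,y,w,h,(a+90+90)%180-90,np.median(W[k>0][:,2])))
    return out
if __name__=="__main__":
    for p in panels(sys.argv[1]): print(np.round(p,1))
E
python3 pan.py w7
cat > tgt.py <<'E'
import numpy as np
th=np.radians(5.3);al=np.radians(17.23);be=al-np.radians(7.5)
X=-np.array([np.cos(th),np.sin(th),0]);Yb=np.array([np.sin(th),-np.cos(th),0]);Z=np.array([0,0,1.])
D=np.r_[np.array([611,17.5])-115*Yb[:2],24]
yd=np.cos(al)*Yb+np.sin(al)*Z;zd=np.cos(al)*Z-np.sin(al)*Yb
yp=np.cos(be)*Yb+np.sin(be)*Z;zp=np.cos(be)*Z-np.sin(be)*Yb
def centre(n): return D+(49.64+46*n)*yd+8.5*zd
E
python3 -c "
from tgt import *
for n in range(4): print(n,centre(n).round(1))
print(zp.round(4),(be*X).round(4))"
```

```text
[ 474.9 -279.3   57.9   63.6   -1.3    6.2]
[ 430.4 -148.9   56.8   83.6   -3.3    6.1]
[426.  -14.7  56.2  84.   12.5   6.1]
[425.3 100.8  56.1  83.8   4.9   6. ]
[338.3 114.8  20.  139.1  90.    7. ]
0 [604.5  87.3  46.8]
1 [608.6  43.6  60.4]
2 [ 6.126e+02 -2.000e-01  7.410e+01]
3 [616.7 -43.9  87.7]
[-0.0156  0.1683  0.9856] [-0.1691 -0.0157 -0.    ]
```

move_arm --plan "-14 15 -10 0 0 0.1427 1; -14 15 -10 0 0 0.1427 1; -14 15 -10 0 0 0.1427 1; -14 15 -10 0 0 0.1427 1; -14 15 -20 0 0 0.1427 1; -14 15 -20 0 0 0.1427 1; -14 15 -25 0 0 0.1427 1; -14 15 -25 0 0 0.1427 1; -14 15 -25 0 0 0.1427 1; -13 14 -25 0 0 0.1427 1; -12 13 -25 0 0 0.1427 1; 0 0 -40 0 0 0 1"

```text
time_s: 14.4
eef_pos: [0.4285, 0.0971, 0.0766]
ee_rot: [[-0.996, -0.088, 0.003], [-0.088, 0.996, 0.0], [-0.003, 0.0, -1.0]]
force: [0.8, -0.0, 0.1]
width: 0.086
```

move_arm --plan "-3 4 -30 0 0 0 1; 0 0 -30 0 0 0 1; 0 0 -12 0 0 0 1; 0 0 -7 0 0 0 1; 0 0 0 0 0 0 1; 0 0 0 0 0 0 -1; 0 0 0 0 0 0 -1; 0 0 0 0 0 0 -1; 0 0 0 0 0 0 -1"

```text
time_s: 15.3
eef_pos: [0.4261, 0.1006, -0.0005]
ee_rot: [[-0.996, -0.084, 0.003], [-0.084, 0.996, -0.0], [-0.003, -0.0, -1.0]]
force: [-3.5, -0.6, 10.8]
width: 0.0528
```

move_arm --plan "0 0 0 0 0 0 -1; 0 0 0 0 0 0 -1"

```text
time_s: 15.5
eef_pos: [0.4261, 0.1006, -0.0005]
ee_rot: [[-0.996, -0.084, 0.003], [-0.084, 0.996, -0.0], [-0.003, -0.0, -1.0]]
force: [-3.3, 1.0, 9.9]
width: 0.0528
```

Run:
```python
from h import *
o=observe();print(o["eef_pos"],o["width"],o["force"])
snap("wrist","w8.png")
```

```text
[ 0.4261076   0.10057063 -0.00048418] 0.052839554641700794 [-3.30197044  1.01654387  9.90299991]
```

View pics/w8.png

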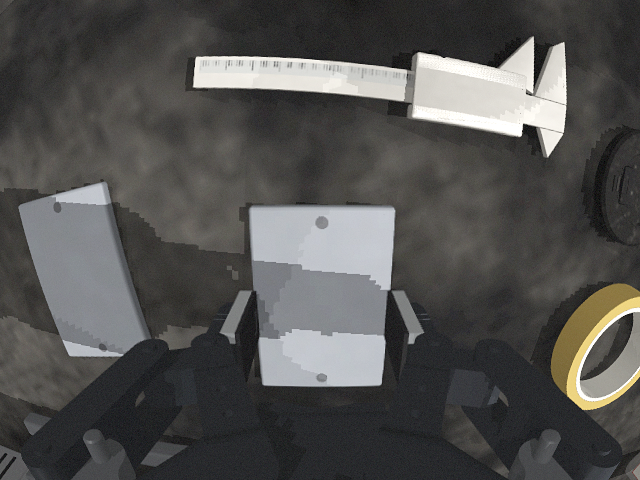

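move_arm --plan "0 0 20 0 0 0 -1; 0 0 40 0 0 -0.1421 -1; 0 0 40 0 0 -0.1421 -1; 20 -2 20 0 0 -0.1421 -1; 20 -2 0 0 0 -0.1421 -1; 20 -2 0 0 0 -0.1421 -1; 20 -2 0 0 0 -0.1421 -1; 20 -2 0 0 0 -0.1421 -1; 20 -2 0 0 0 -0.1421 -1; 20 -2 0 0 0 -0.1421 -1; 20 0 0 0 0 -0.1421 -1; 18 0 0 0 0 -0.1421 -1"

```text
time_s: 16.75
eef_pos: [0.6038, 0.0865, 0.1184]
ee_rot: [[-0.086, 0.996, 0.001], [0.996, 0.086, 0.0], [-0.0, 0.001, -1.0]]
force: [0.6, -0.3, 0.0]
width: 0.0528
```

```bash
python3 pm.py w9 >/dev/null
python3 - <<'E'
from h import *
o=observe();print(o["eef_pos"],o["ee_rot"],o["width"])
W=worldmap("w9");im=cv2.imread("pics/w9.png");g=cv2.cvtColor(im,cv2.COLOR_BGR2GRAY)
T=(W-o["eef_pos"]*1000)@o["ee_rot"]   # in tool frame
m=((T[...,2]>-25)&(T[...,2]<12)&(abs(T[...,1])<27)&(abs(T[...,0])<70)).astype(np.uint8)
q=T[m>0];print(len(q),np.percentile(q,[1,50,99],axis=0).round(1))
A=np.c_[q[:,:2],np.ones(len(q))];c=np.linalg.lstsq(A,q[:,2],rcond=None)[0];print("top plane in tool",c)
E
```

```text
[0.6018125  0.08657373 0.11753127] [[-9.46851301e-02  9.95507007e-01 -7.24386761e-04]
 [ 9.95507270e-01  9.46851374e-02 -2.42861655e-05]
 [ 4.44116121e-05 -7.23431826e-04 -9.99999737e-01]] 0.05265067343947378
22857 [[-37.8 -23.8 -19.3]
 [  9.6   1.   -7.2]
 [ 44.   26.4  -5.5]]
top plane in tool [ 2.17850758e-03  2.73499458e-02 -7.47018086e+00]
```

View pics/w9.png

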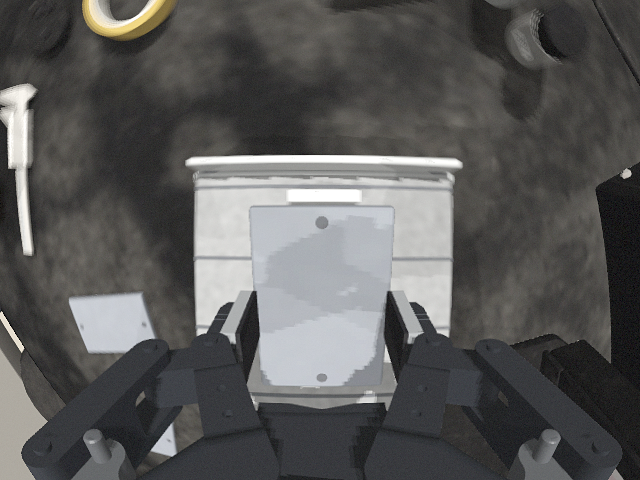

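The panel is held squarely over the board, centre (320,295), with its lower edge (205) just above the strip. I tilt and lower it.

move_arm --plan "1.5 -1 0 -0.085 -0.008 0 -1; 1.5 -1 0 -0.084 -0.008 0 -1; 0 0 -25 0 0 0 -1; 0 0 -25 0 0 0 -1; 0 0 -15 0 0 0 -1; 0 0 -4 0 0 0 -1; 0 0 0 0 0 0 -1"

```text
time_s: 17.7
eef_pos: [0.605, 0.0843, 0.0482]
ee_rot: [[-0.091, 0.996, 0.015], [0.981, 0.092, -0.168], [-0.169, -0.001, -0.986]]
force: [0.5, -0.6, -0.6]
width: 0.0529
```

move_arm --plan "0 0 -2.5 0 0 0 -1; 0 0 -2 0 0 0 -1; 0 0 0 0 0 0 -1"

```text
time_s: 18.0
eef_pos: [0.606, 0.0845, 0.0446]
ee_rot: [[-0.09, 0.996, 0.017], [0.982, 0.091, -0.168], [-0.169, 0.001, -0.986]]
force: [-0.8, 1.3, -0.9]
width: 0.0528
```

move_arm --plan "0 0 -1.3 0 0 0 -1; 0 0 0 0 0 0 -1; 0 0 0 0 0 0 -1"

```text
time_s: 18.3
eef_pos: [0.6062, 0.0845, 0.0439]
ee_rot: [[-0.09, 0.996, 0.017], [0.981, 0.092, -0.168], [-0.169, 0.002, -0.986]]
force: [-1.9, -0.3, 5.7]
width: 0.053
```

move_arm --plan "0 0 0 0 0 0 0.3; 0 0 0 0 0 0 0.5; 0 0 0 0 0 0 1; 0 0 0 0 0 0 1; 0 0 10 0 0 0 1; 0 0 40 0 0 0 1; 0 -20 45 0.085 0.008 0 1; 0 -20 45 0.084 0.008 0 1; 0 0 0 0 0 0 1"

```text
time_s: 19.2
eef_pos: [0.6109, 0.0404, 0.1925]
ee_rot: [[-0.087, 0.996, 0.015], [0.996, 0.087, -0.0], [-0.002, 0.015, -1.0]]
force: [0.9, -0.2, 0.7]
width: 0.0854
```

```bash
cat > chk.py <<'E'
from h import *; from tgt import *; import sys
n=sys.argv[1]
i=camera_info("wrist");im,d=snap("wrist",n+".png");np.save(n+"d.npy",d);np.save(n+"i.npy",i,allow_pickle=True)
W=worldmap(n);T=(W-D)@np.c_[X,yd,zd]
hsv=cv2.cvtColor(im,cv2.COLOR_RGB2HSV)
sel=(abs(T[...,0])<75)&(T[...,1]>2)&(T[...,1]<230)&(T[...,2]>4.2)&(T[...,2]<20)
q=T[sel];print(len(q))
# height profile along y on centreline
for y in range(4,230,8):
    s=T[(abs(T[...,0])<20)&(abs(T[...,1]-y)<2)&(T[...,2]>-5)&(T[...,2]<25)]
    s2=T[(abs(T[...,0])<60)&(abs(T[...,1]-y)<3)&(T[...,2]>3.5)&(T[...,2]<25)]
    print(y,round(float(np.median(s[:,2])),1) if len(s) else None, np.percentile(s2[:,0],[2,98]).round(1) if len(s2)>20 else "")
E
python3 chk.py w10
```

```text
7706
4 0.8 
12 16.4 [-29.1  24.2]
20 15.3 [-29.8  23.4]
28 14.3 [-29.7  23.4]
36 13.2 [-29.6  24.1]
44 12.2 [-29.5  24.2]
52 11.1 [-29.5  24.3]
60 10.0 [-29.4  23.6]
68 9.1 [-29.4  23.6]
76 7.9 [-29.3  23.7]
84 6.9 [-30.2  23.8]
92 0.4 [-29.2  23.2]
100 0.4 
108 0.0 
116 -0.0 
124 0.0 
132 0.0 
140 -0.0 
148 0.4 
156 0.0 
164 0.0 
172 0.1 
180 0.0 
188 -0.0 
196 0.0 
204 0.0 
212 -0.0 
220 0.1 
228 0.0
```

View pics/w10.png

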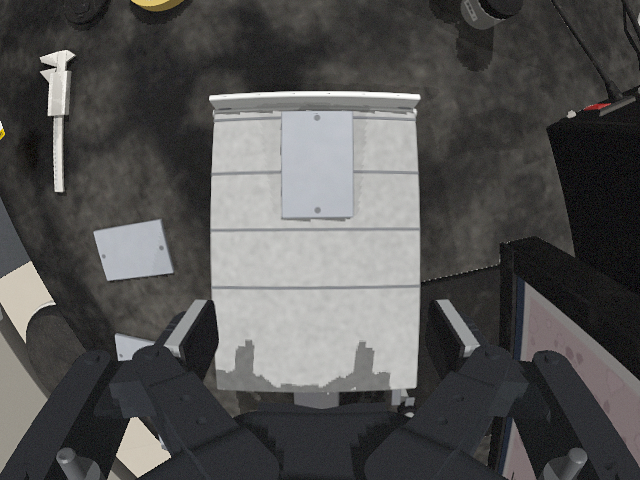

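Panel 1 lies at about (317,165) on the lowest line, centred within 3 mm, with the height profile as wanted. Now the next panel.

```bash
python3 pan.py w10; python3 -c "
from workcell import observe
o=observe();print(o['eef_pos'],o['ee_rot'])"
```

```text
[425.7 -13.5  56.   83.4  12.4   6.1]
[334.5 119.6  19.9 148.8  86.6   6.9]
[0.60897124 0.04186496 0.18865626] [[-8.76460940e-02  9.96101420e-01  1.00061575e-02]
 [ 9.96150485e-01  8.76571041e-02 -6.66279644e-04]
 [-1.54079289e-03  9.90924179e-03 -9.99949715e-01]]
```

move_arm --plan "-15 -5 0 0 0.01 0.1417 1; -16 -5 0 0 0 0.1417 1; -16 -5 0 0 0 0.1417 1; -16 -5 0 0 0 0.1417 1; -15 -5 0 0 0 0.1417 1; -15 -5 0 0 0 0.1417 1; -15 -5 0 0 0 0.1417 1; -15 -5 -10 0 0 0.1417 1; -15 -4 -20 0 0 0.1417 1; -15 -4 -25 0 0 0.1417 1; -15 -4 -25 0 0 0.1417 1; -15 -4 -28 0 0 0.1417 1"

```text
time_s: 20.45
eef_pos: [0.4214, -0.011, 0.0733]
ee_rot: [[-0.974, -0.226, -0.0], [-0.226, 0.974, -0.01], [0.002, -0.01, -1.0]]
force: [1.1, -0.5, -1.6]
width: 0.0855
```

move_arm --plan "0 0 0 0 0 0 1"

```text
time_s: 20.55
eef_pos: [0.4167, -0.0102, 0.07]
ee_rot: [[-0.975, -0.221, -0.01], [-0.221, 0.975, -0.008], [0.012, -0.006, -1.0]]
force: [-0.8, 0.5, -0.9]
width: 0.0853
```

move_arm --plan "5 -2 -20 0.008 -0.01 0 1; 4 -2 -25 0 0 0 1; 0 0 -17 0 0 0 1; 0 0 -9 0 0 0 1; 0 0 0 0 0 0 1; 0 0 0 0 0 0 -1; 0 0 0 0 0 0 -1; 0 0 0 0 0 0 -1; 0 0 0 0 0 0 -1; 0 0 0 0 0 0 -1"

```text
time_s: 21.55
eef_pos: [0.4344, -0.0153, 0.0063]
ee_rot: [[-0.976, -0.218, 0.016], [-0.219, 0.976, -0.002], [-0.015, -0.005, -1.0]]
force: [-0.7, 3.9, 14.7]
width: 0.0122
```

The fingers slid over the panel because they were too high. I open, rise and look again.

move_arm --plan "0 0 10 0 0 0 0; 0 0 30 0 0 0 1; 0 0 45 0 0 0 1; 0 0 30 0 0 0 1; 0 0 0 0 0 0 1; 0 0 0 0 0 0 1"

```text
time_s: 22.15
eef_pos: [0.4322, -0.0157, 0.1197]
ee_rot: [[-0.976, -0.219, 0.013], [-0.219, 0.976, -0.003], [-0.012, -0.005, -1.0]]
force: [-0.7, 0.1, -0.1]
width: 0.0858
```

```bash
python3 pm.py w11 >/dev/null; python3 pan.py w11;python3 -c "
from workcell import observe
o=observe();print(o['eef_pos'],o['ee_rot'])"
```

```text
[425.2 -14.3  55.7  82.9  12.7   5.9]
[ 464.2 -278.2   57.7   83.5   -2.2    6.1]
[ 429.2 -148.2   56.6   83.8   -3.2    6. ]
[338.  119.   20.4 150.4  88.1   6.5]
[ 0.43047623 -0.01528706  0.1172745 ] [[-0.97564772 -0.21920725  0.0077276 ]
 [-0.21922419  0.9756735  -0.00140731]
 [-0.00723113 -0.00306711 -0.99996915]]
```

move_arm --plan "-3 1 -40 0 0.007 0 1; -2 0 -40 0 0 0 1; 0 0 -25 0 0 0 1; 0 0 -10 0 0 0 1; 0 0 -4 0 0 0 1; 0 0 0 0 0 0 1; 0 0 0 0 0 0 1"

```text
time_s: 23.1
eef_pos: [0.4279, -0.0148, 0.0009]
ee_rot: [[-0.976, -0.219, 0.006], [-0.219, 0.976, -0.002], [-0.005, -0.004, -1.0]]
force: [1.6, 0.5, -1.0]
width: 0.0855
```

move_arm --plan "-2 0 -4 0 0.006 0 1; 0 0 0 0 0 0 1; 0 0 0 0 0 0 -1; 0 0 0 0 0 0 -1; 0 0 0 0 0 0 -1; 0 0 0 0 0 0 -1; 0 0 0 0 0 0 -1"

```text
time_s: 23.8
eef_pos: [0.4252, -0.0146, -0.0035]
ee_rot: [[-0.976, -0.219, -0.002], [-0.219, 0.976, -0.002], [0.002, -0.002, -1.0]]
force: [-2.9, 0.3, 6.9]
width: 0.0536
```

move_arm --plan "0 0 15 0 0 0 -1; 0 0 40 0 0 -0.1416 -1; 0 0 40 0 0 -0.1416 -1; 17 5 35 0 0 -0.1416 -1; 18 5 10 0 0 -0.1416 -1; 21 6 0 0 0 -0.1416 -1; 21 6 0 0 0 -0.1416 -1; 21 7 0 0 0 -0.1416 -1; 21 7 0 0 0 -0.1416 -1; 21 7 0 0 0 -0.1416 -1; 21 7 0 0 0 -0.1416 -1; 21 7 0 0 0 -0.1416 -1"

```text
time_s: 25.0
eef_pos: [0.6071, 0.0429, 0.1352]
ee_rot: [[-0.227, 0.974, -0.003], [0.974, 0.227, 0.002], [0.003, -0.002, -1.0]]
force: [-0.3, 0.0, -1.9]
width: 0.0537
```

move_arm --plan "0 0 0 0 0 -0.1416 -1; 0 0 0 0 0 0 -1"

```text
time_s: 25.2
eef_pos: [0.6066, 0.0427, 0.135]
ee_rot: [[-0.092, 0.996, -0.003], [0.996, 0.092, 0.003], [0.003, -0.002, -1.0]]
force: [0.3, -0.0, -1.8]
width: 0.0537
```

```bash
cat > held.py <<'E'
from h import *; from tgt import *; import sys
n=sys.argv[1];k=int(sys.argv[2])
o=observe();i=camera_info("wrist");im,d=snap("wrist",n+".png");np.save(n+"d.npy",d);np.save(n+"i.npy",i,allow_pickle=True)
R=o["ee_rot"];p=o["eef_pos"]*1000;W=worldmap(n)
print("tcp",p.round(1),"yaw",np.degrees(np.arctan2(R[1,1],R[0,1])).round(2),"z",R[:,2].round(4),o["width"])
T=(W-p)@R
q=T[(T[...,2]>-22)&(T[...,2]<12)&(abs(T[...,1])<35)&(T[...,0]>12)&(T[...,0]<70)&(np.arange(640)[None,:]>230)&(np.arange(640)[None,:]<410)]
md=np.median(q[:,2]);q=q[abs(q[:,2]-md)<3]
c=np.linalg.lstsq(np.c_[q[:,:2],np.ones(len(q))],q[:,2],rcond=None)[0]
lo=np.percentile(q[:,0],99.7);w=q[abs(q[:,0]-30)<8];e=np.percentile(w[:,1],[1,99])
print("n",len(q),"far end x",lo.round(1),"side y",e.round(1),"plane",c.round(4))
# tool target: centre in tool (cx,cy,cz)
cx=lo+.3-42;cz=c[2]+3;cy=e.mean()
Rt=np.c_[-yp,-X,-zp]
print("centre in tool",np.round([cx,cy,cz],1),"TCP target",(centre(k)-Rt@[cx,cy,cz]).round(1),"delta",(centre(k)-Rt@[cx,cy,cz]-p).round(1))
from scipy.spatial.transform import Rotation as Q
print("turn",Q.from_matrix(Rt@R.T).as_rotvec().round(4))
E
python3 held.py w12 1
```

```text
tcp [606.6  42.7 135. ] yaw 5.27 z [-0.0027  0.0027 -1.    ] 0.053711345646736165
n 11079 far end x 42.5 side y [-25.6  28.5] plane [ 1.0600e-02 -1.2000e-03 -9.6029e+00]
centre in tool [ 0.8  1.5 -6.6] TCP target [607.3  41.6  54.1] delta [  0.7  -1.2 -81. ]
turn [-0.1718 -0.0184  0.0008]
```

move_arm --plan "0 -0.5 -20 -0.086 -0.009 0 -1; 0.5 -0.5 -20 -0.086 -0.009 0 -1; 0 0 -20 0 0 0 -1; 0 0 -12 0 0 0 -1; 0 0 -5 0 0 0 -1; 0 0 -2 0 0 0 -1; 0 0 0 0 0 0 -1"

```text
time_s: 25.95
eef_pos: [0.6076, 0.041, 0.0574]
ee_rot: [[-0.091, 0.996, 0.017], [0.981, 0.092, -0.168], [-0.169, 0.002, -0.986]]
force: [0.9, -0.4, -0.8]
width: 0.0536
```

move_arm --plan "0 0 -2 0 0 0 -1; 0 0 -1 0 0 0 -1; 0 0 0 0 0 0 -1; 0 0 0 0 0 0 -1"

```text
time_s: 26.35
eef_pos: [0.6077, 0.0414, 0.0543]
ee_rot: [[-0.091, 0.996, 0.017], [0.981, 0.093, -0.169], [-0.17, 0.002, -0.986]]
force: [-0.0, -0.7, 1.6]
width: 0.0535
```

move_arm --plan "0 0 -0.6 0 0 0 -1; 0 0 0 0 0 0 0.3; 0 0 0 0 0 0 0.5; 0 0 0 0 0 0 1; 0 0 0 0 0 0 1; 0 0 10 0 0 0 1; 0 0 40 0 0 0 1; 0 -20 45 0.085 0.008 0 1; 0 -10 40 0.084 0.008 0 1; 0 0 0 0 0 0 1"

```text
time_s: 27.35
eef_pos: [0.6119, 0.0082, 0.1972]
ee_rot: [[-0.089, 0.996, 0.014], [0.996, 0.089, -0.001], [-0.002, 0.014, -1.0]]
force: [0.7, -0.2, 1.0]
width: 0.0854
```

```bash
python3 chk.py w13 | head -24; python3 pan.py w13;python3 -c "
from workcell import observe
o=observe();print(o['eef_pos'],o['ee_rot'])"
```

```text
12201
4 None 
12 16.5 [-29.   24.4]
20 15.4 [-29.5  23.5]
28 14.2 [-29.3  23.5]
36 13.2 [-29.2  24.2]
44 12.2 [-29.1  24.2]
52 11.2 [-29.9  24.1]
60 16.1 [-29.6  25.8]
68 15.0 [-29.6  26.6]
76 13.9 [-29.5  26.6]
84 13.0 [-29.4  26.6]
92 11.9 [-27.2  26.6]
100 10.9 [-26.4  26. ]
108 9.8 [-26.5  26. ]
116 8.8 [-27.1  26.1]
124 7.8 [-27.2  26.2]
132 6.7 [-27.2  27.2]
140 0.0 [-27.2  25.1]
148 0.2 
156 -0.0 
164 -0.0 
172 0.0 
180 -0.0 
[ 424.2 -147.1   57.5   72.    -2.9    6.2]
[336.3 119.7  22.5 149.3  87.9   6.8]
[0.60999254 0.00930384 0.19342404] [[-0.08938078  0.99595496  0.00920848]
 [ 0.99599523  0.08939661 -0.00132109]
 [-0.00213895  0.00905353 -0.99995673]]
```

Panel 2 is on its line and centred. Now the third.

move_arm --plan "-15 -13 0 0 0.009 0.1188 1; -15 -13 0 0 0 0.1188 1; -15 -13 0 0 0 0.1188 1; -15 -13 0 0 0 0.1188 1; -15 -13 0 0 0 0.1188 1; -15 -13 0 0 0 0.1188 1; -15 -13 0 0 0 0.1188 1; -15 -13 -10 0 0 0.1188 1; -15 -13 -20 0 0 0.1188 1; -15 -13 -25 0 0 0.1188 1; -15 -13 -25 0 0 0.1188 1; -15 -13 -30 0 0 0.1188 1"

```text
time_s: 28.6
eef_pos: [0.4261, -0.1442, 0.0767]
ee_rot: [[-0.999, 0.047, -0.002], [0.047, 0.999, -0.009], [0.002, -0.009, -1.0]]
force: [0.4, -0.6, -0.4]
width: 0.0858
```

move_arm --plan "0 0 0 0 0 0 1"

```text
time_s: 28.7
eef_pos: [0.4217, -0.1426, 0.073]
ee_rot: [[-0.999, 0.052, -0.011], [0.052, 0.999, -0.004], [0.011, -0.005, -1.0]]
force: [-0.4, 0.7, -0.2]
width: 0.0853
```

```bash
python3 pm.py w14 >/dev/null; python3 pan.py w14;python3 -c "
from workcell import observe
o=observe();print(o['eef_pos'],o['ee_rot'])"
```

```text
[ 462.4 -278.7   57.5   79.1   -2.2    6. ]
[ 429.6 -149.    55.8   83.    -3.3    6. ]
[335.4  68.8  11.1  52.4 -89.9   5.9]
[ 0.42869259 -0.14445886  0.07950657] [[-9.98586711e-01  5.31400565e-02  8.45188609e-04]
 [ 5.31293992e-02  9.98540598e-01 -9.69228275e-03]
 [-1.35900359e-03 -9.63368040e-03 -9.99952672e-01]]
```

move_arm --plan "1 -2 -20 0.009 0 0 1; 0 -2.5 -30 0 0 0 1; 0 0 -18 0 0 0 1; 0 0 -10 0 0 0 1; 0 0 0 0 0 0 1; 0 0 0 0 0 0 1"

```text
time_s: 29.55
eef_pos: [0.4292, -0.1492, 0.0011]
ee_rot: [[-0.999, 0.052, -0.0], [0.052, 0.999, -0.0], [0.0, -0.0, -1.0]]
force: [-0.4, 0.5, 1.1]
width: 0.0854
```

move_arm --plan "0 0 -4.5 0 0 0 1; 0 0 0 0 0 0 1; 0 0 0 0 0 0 -1; 0 0 0 0 0 0 -1; 0 0 0 0 0 0 -1; 0 0 0 0 0 0 -1; 0 0 0 0 0 0 -1"

```text
time_s: 30.25
eef_pos: [0.4287, -0.1494, -0.0035]
ee_rot: [[-0.999, 0.053, -0.0], [0.053, 0.999, -0.0], [0.0, -0.0, -1.0]]
force: [-1.8, 0.1, 6.5]
width: 0.0539
```

move_arm --plan "0 0 15 0 0 0 -1; 0 0 40 0 0 -0.1295 -1; 0 0 40 0 0 -0.1295 -1; 15 12 38 0 0 -0.1295 -1; 21 17 20 0 0 -0.1295 -1; 21 17 0 0 0 -0.1295 -1; 21 17 0 0 0 -0.1295 -1; 21 17 0 0 0 -0.1295 -1; 21 17 0 0 0 -0.1295 -1; 21 17 0 0 0 -0.1295 -1; 21 17 0 0 0 -0.1295 -1; 20 17 0 0 0 -0.1295 -1"

```text
time_s: 31.45
eef_pos: [0.6107, -0.0002, 0.1483]
ee_rot: [[-0.088, 0.996, -0.0], [0.996, 0.088, 0.002], [0.002, -0.0, -1.0]]
force: [-0.4, 0.1, -0.7]
width: 0.0534
```

move_arm --plan "0 0 0 0 0 0 -1; 0 0 0 0 0 0 -1"

```text
time_s: 31.65
eef_pos: [0.6097, -0.0008, 0.148]
ee_rot: [[-0.097, 0.995, -0.001], [0.995, 0.097, 0.001], [0.001, -0.001, -1.0]]
force: [0.0, 0.1, -1.9]
width: 0.054
```

```bash
python3 held.py w15 2
```

```text
tcp [609.7  -0.8 148. ] yaw 5.54 z [-0.0011  0.0013 -1.    ] 0.053983802840327076
n 10833 far end x 41.8 side y [-25.6  28.7] plane [ 1.0400e-02  1.7000e-03 -9.6446e+00]
centre in tool [ 0.1  1.6 -6.6] TCP target [611.2  -1.6  67.5] delta [  1.5  -0.8 -80.5]
turn [-0.1704 -0.0172 -0.0041]
```

move_arm --plan "1 0 -20 -0.085 -0.0086 -0.004 -1; 0.5 -0.5 -20 -0.085 -0.0086 0 -1; 0 0 -20 0 0 0 -1; 0 0 -12 0 0 0 -1; 0 0 -6 0 0 0 -1; 0 0 0 0 0 0 -1; 0 0 0 0 0 0 -1"

```text
time_s: 32.4
eef_pos: [0.6123, -0.0022, 0.0716]
ee_rot: [[-0.087, 0.996, 0.018], [0.982, 0.089, -0.168], [-0.169, 0.003, -0.986]]
force: [0.4, 1.0, -1.2]
width: 0.0536
```

move_arm --plan "-1 0 -2 0 0 0 -1; 0 0.5 -1.5 0 0 0 -1; 0 0 0 0 0 0 -1; 0 0 0 0 0 0 -1"

```text
time_s: 32.8
eef_pos: [0.611, -0.0011, 0.0676]
ee_rot: [[-0.088, 0.996, 0.018], [0.982, 0.09, -0.168], [-0.169, 0.003, -0.986]]
force: [0.9, -0.4, 0.8]
width: 0.0542
```

move_arm --plan "0 0 -0.7 0 0 0 -1; 0 0 0 0 0 0 0.3; 0 0 0 0 0 0 0.5; 0 0 0 0 0 0 1; 0 0 0 0 0 0 1; 0 0 10 0 0 0 1; 0 0 40 0 0 0 1; 0 -20 45 0.085 0.008 0 1; 0 -10 40 0.084 0.008 0 1; 0 0 0 0 0 0 1"

```text
time_s: 33.8
eef_pos: [0.6151, -0.0346, 0.2106]
ee_rot: [[-0.086, 0.996, 0.015], [0.996, 0.086, -0.001], [-0.002, 0.015, -1.0]]
force: [0.3, -0.1, 1.1]
width: 0.0853
```

```bash
python3 chk.py w16 | head -28; python3 pan.py w16;python3 -c "
from workcell import observe
o=observe();print(o['eef_pos'],o['ee_rot'])"
```

```text
15378
4 None 
12 16.4 [-29.4  24. ]
20 15.2 [-29.5  23.8]
28 14.3 [-29.9  23.7]
36 13.3 [-29.7  23.6]
44 12.2 [-29.6  23.5]
52 11.2 [-29.8  24.3]
60 16.1 [-30.   26.2]
68 15.1 [-29.8  26.1]
76 13.9 [-28.9  26.8]
84 12.9 [-28.6  26.8]
92 12.0 [-27.2  26. ]
100 16.0 [-27.1  26.2]
108 15.9 [-27.1  26.6]
116 14.8 [-27.   26.9]
124 13.8 [-26.9  27. ]
132 12.7 [-26.   27.1]
140 11.6 [-26.   26.5]
148 10.5 [-25.9  26.5]
156 9.6 [-26.   26.6]
164 8.5 [-26.7  26.7]
172 7.5 [-26.6  26.8]
180 6.4 [-26.6  27.8]
188 0.0 
196 0.0 
204 -0.1 
212 -0.1 
[338.1 114.1  22.6 137.4  89.8   6.8]
[ 0.61340281 -0.03347294  0.2068987 ] [[-0.08639952  0.99620754  0.01027887]
 [ 0.99625848  0.08641586 -0.00115527]
 [-0.00203914  0.0101406  -0.9999465 ]]
```

move_arm --plan "-13 -20 0 0 0.01 0.1205 1; -13 -21 0 0 0 0.1205 1; -13 -21 0 0 0 0.1205 1; -13 -21 0 0 0 0.1205 1; -13 -21 0 0 0 0.1205 1; -13 -21 -5 0 0 0.1205 1; -13 -20 -15 0 0 0.1205 1; -12 -20 -20 0 0 0.1205 1; -12 -20 -20 0 0 0.1205 1; -12 -20 -20 0 0 0.1205 1; -11 -20 -20 0 0 0.1205 1; -11 -20 -20 0 0 0.1205 1"

```text
time_s: 35.05
eef_pos: [0.4605, -0.2756, 0.0796]
ee_rot: [[-1.0, 0.029, -0.004], [0.029, 1.0, -0.008], [0.004, -0.008, -1.0]]
force: [0.4, 0.4, -0.7]
width: 0.0857
```

move_arm --plan "0 0 0 0 0 0 1; 0 0 0 0 0 0 1"

```text
time_s: 35.25
eef_pos: [0.4609, -0.275, 0.0804]
ee_rot: [[-0.999, 0.038, -0.004], [0.038, 0.999, -0.007], [0.004, -0.007, -1.0]]
force: [0.6, 0.3, 0.6]
width: 0.0855
```

```bash
python3 pm.py w17 >/dev/null; python3 pan.py w17;python3 -c "
from workcell import observe
o=observe();print(o['eef_pos'],o['ee_rot'])"
```

```text
[ 464.6 -279.9   55.8   83.6   -2.2    6. ]
[ 0.4626321  -0.27557832  0.08238031] [[-9.99399073e-01  3.46539815e-02 -7.70797983e-04]
 [ 3.46597431e-02  9.99354084e-01 -9.49302466e-03]
 [ 4.41329011e-04 -9.51403570e-03 -9.99954643e-01]]
```

move_arm --plan "1 -2 -25 0.009 0 0 1; 1 -2 -30 0 0 0 1; 0 0 -17 0 0 0 1; 0 0 -9 0 0 0 1; 0 0 0 0 0 0 1; 0 0 0 0 0 0 1"

```text
time_s: 36.1
eef_pos: [0.4644, -0.2803, 0.0013]
ee_rot: [[-0.999, 0.035, -0.001], [0.035, 0.999, -0.0], [0.001, -0.0, -1.0]]
force: [0.7, -0.3, -1.0]
width: 0.0855
```

move_arm --plan "0 0 -4.7 0 0 0 1; 0 0 0 0 0 0 1; 0 0 0 0 0 0 -1; 0 0 0 0 0 0 -1; 0 0 0 0 0 0 -1; 0 0 0 0 0 0 -1; 0 0 0 0 0 0 -1"

```text
time_s: 36.8
eef_pos: [0.4642, -0.2805, -0.0034]
ee_rot: [[-0.999, 0.035, -0.001], [0.035, 0.999, -0.0], [0.001, -0.0, -1.0]]
force: [-0.5, 0.7, 5.4]
width: 0.0538
```

move_arm --plan "0 0 15 0 0 0 -1; 0 0 40 0 0 -0.1312 -1; 5 8 40 0 0 -0.1312 -1; 14 22 35 0 0 -0.1312 -1; 16 25 20 0 0 -0.1312 -1; 17 27 15 0 0 -0.1312 -1; 17 27 0 0 0 -0.1312 -1; 17 27 0 0 0 -0.1312 -1; 17 27 0 0 0 -0.1312 -1; 17 27 0 0 0 -0.1312 -1; 16 25 0 0 0 -0.1312 -1; 15 20 0 0 0 -0.1312 -1"

```text
time_s: 38.0
eef_pos: [0.6148, -0.0433, 0.1612]
ee_rot: [[-0.088, 0.996, 0.0], [0.996, 0.088, 0.002], [0.002, 0.0, -1.0]]
force: [-0.0, -0.5, -1.1]
width: 0.0537
```

move_arm --plan "0 0 0 0 0 0 -1; 0 0 0 0 0 0 -1"

```text
time_s: 38.2
eef_pos: [0.6143, -0.0446, 0.1608]
ee_rot: [[-0.095, 0.995, -0.0], [0.995, 0.095, 0.002], [0.002, -0.0, -1.0]]
force: [0.2, -0.4, -1.1]
width: 0.0538
```

```bash
python3 held.py w18 3
```

```text
tcp [614.3 -44.6 160.8] yaw 5.47 z [-5.0e-04  1.9e-03 -1.0e+00] 0.05378053883819521
n 11029 far end x 42.4 side y [-25.5  28.7] plane [ 1.0100e-02  8.0000e-04 -9.5433e+00]
centre in tool [ 0.7  1.6 -6.5] TCP target [615.3 -45.9  81.4] delta [  1.   -1.3 -79.5]
turn [-0.171  -0.0164 -0.003 ]
```

move_arm --plan "0.5 0 -20 -0.0855 -0.008 -0.003 -1; 0 -0.5 -20 -0.0855 -0.008 0 -1; 0 0 -20 0 0 0 -1; 0 0 -11 0 0 0 -1; 0 0 -5 0 0 0 -1; 0 0 0 0 0 0 -1; 0 0 0 0 0 0 -1"

```text
time_s: 38.95
eef_pos: [0.6158, -0.0463, 0.0858]
ee_rot: [[-0.087, 0.996, 0.017], [0.982, 0.089, -0.168], [-0.169, 0.002, -0.986]]
force: [0.3, 0.7, -0.4]
width: 0.0534
```

move_arm --plan "-0.5 0 -2.5 0 0 0 -1; 0 0.3 -1.5 0 0 0 -1; 0 0 0 0 0 0 -1; 0 0 0 0 0 0 -1"

```text
time_s: 39.35
eef_pos: [0.6151, -0.0454, 0.0814]
ee_rot: [[-0.088, 0.996, 0.017], [0.982, 0.09, -0.168], [-0.169, 0.002, -0.986]]
force: [-0.3, -1.2, 1.4]
width: 0.0536
```

move_arm --plan "0 0 -0.6 0 0 0 -1; 0 0 0 0 0 0 0.3; 0 0 0 0 0 0 0.5; 0 0 0 0 0 0 1; 0 0 0 0 0 0 1; 0 0 10 0 0 0 1; 0 0 40 0 0 0 1; 0 0 45 0.085 0.008 0 1; 0 -5 40 0.084 0.008 0 1; 0 -10 25 0 0 0 1; 0 -15 25 0 0 0 1; 0 0 0 0 0 0 1"

```text
time_s: 40.55
eef_pos: [0.6168, -0.0775, 0.2709]
ee_rot: [[-0.088, 0.996, 0.009], [0.996, 0.088, -0.003], [-0.003, 0.008, -1.0]]
force: [0.3, -0.4, 0.1]
width: 0.0853
```

```bash
python3 chk.py w19
python3 - <<'E'
from h import *
P=worldmap("w19").reshape(-1,3)
k=(P[:,0]>684)&(P[:,0]<692.5)&(P[:,1]>-112)&(P[:,1]<-84)&(P[:,2]>80);q=P[k]
print(len(q))
if len(q)>20:
    f=np.polyfit(q[:,1],q[:,2],1);r=q[:,2]-np.polyval(f,q[:,1]);q=q[abs(r)<1.2];f=np.polyfit(q[:,1],q[:,2],1)
    print("tip top",np.polyval(f,np.percentile(q[:,1],1)))
m=P[(P[:,0]>694)&(P[:,0]<710)&(P[:,1]>-102)&(P[:,1]<-88)&(P[:,2]>92)&(P[:,2]<98.5)];print("mark top",len(m),np.median(m,0))
o=observe();print(o["eef_pos"],o["time_s"])
E
```

```text
13616
4 None 
12 16.3 [-28.7  23.6]
20 15.3 [-28.5  23.9]
28 14.2 [-29.4  23.7]
36 13.0 [-29.2  23.4]
44 12.0 [-28.8  24.1]
52 11.4 [-29.6  24.3]
60 16.1 [-29.4  26.8]
68 14.9 [-29.4  26.6]
76 13.9 [-29.   25.6]
84 12.8 [-28.9  26.1]
92 11.8 [-27.4  26.4]
100 16.0 [-26.7  26.8]
108 15.8 [-26.6  26.8]
116 14.7 [-26.4  26.7]
124 13.6 [-26.4  26.1]
132 12.8 [-26.2  26.7]
140 11.6 [-26.9  26.7]
148 16.4 [-27.1  27. ]
156 15.6 [-26.2  26.2]
164 14.6 [-26.2  26.3]
172 13.4 [-26.1  26.3]
180 12.4 [-26.   26.3]
188 11.4 [-26.   27.3]
196 10.2 [-26.   27.4]
204 9.2 [-25.9  27.4]
212 8.2 [-25.9  27.5]
220 7.1 [-25.9  27.6]
228 5.8 [-26.   26.9]
155
tip top 95.38461676913705
mark top 84 [702.06379681 -97.4074905   96.23379926]
[ 0.61576895 -0.07622215  0.26806864] 40.6
```

View pics/w19.png

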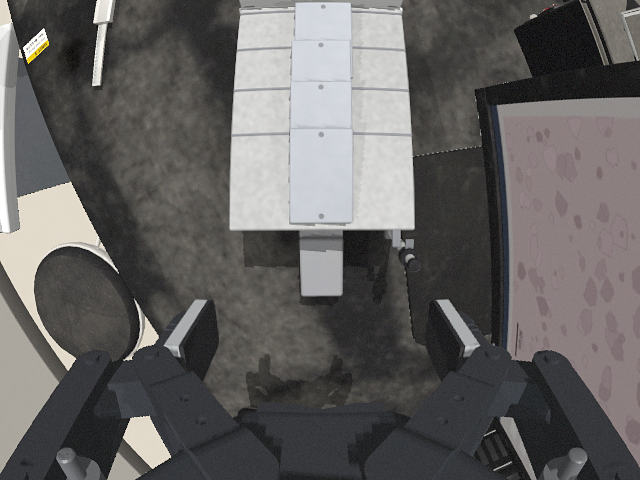

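All four panels lie lapped down the middle of the board (rows 3 to 223) with their lower edges on the four lines. The pointer is level and the gripper is clear.

```bash
python3 -c "
from workcell import *
print(job_done())"
```

```text
the job is handed in; nothing more can be done
None
```

The slope is set with the wedge, all four panels are lapped on the board, and the job is handed in at about 41 s of the 210 s allowed. It reports no verdict.

**Slope:** I slid the wedge under the foot, checked, pushed it about 21 mm further and let go. With the board empty the pointer was about 0.4 mm below the mark. With all four panels on it was about 0.8 mm below, against the 3 mm allowed.

**Panels:** On the last check their lower edges were on the four lines to within a few mm. They were about 0.5 to 3 mm off the middle and straight. The heights off the face fit a centre about 8.3 mm up, against the 8.5 mm given for a true lap.

**What went wrong:**
- The first try at the second panel missed because the fingers closed just above it. The panel did not move, and a lower grip worked.
- The wedge pressed on the bench after its first grip, so I released and regripped it before sliding.

I did not re-measure the other things on the bench, but the arm never came near them.

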